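Cull the loose guide posts

TASK

Some of the three guide posts on the disk loader's deck have worn loose in their blue bushes, which only a side-to-side wiggle of the seated post will tell. Wiggle them gently, never pressing hard on a bush, then pull out each loose post and stand it upright, fully seated, in a hole of the red stand, one to a hole. Leave firm posts in their bushes and the other things on the table where they are.

Things in the scene. Friction and masses are not known exactly. Their poses are not given: they have to be found in the camera images.
- post_a: a guide post, one of three that look alike in place, 0.12 kg: black round head 26 mm across, steel stem 12 mm, collar 34 mm across, 5 mm thick, below it a shank 38 mm long hidden in the bush, 16 mm across if good (firm), 9 mm if worn (loose). Origin: on its axis at the collar's underside; z up; the head spans z = 45 to 73 mm. Loose or firm it lifts out with little more than its weight. Places are mixed in every start.
- post_b: a guide post, one of three that look alike in place, 0.12 kg: black round head 26 mm across, steel stem 12 mm, collar 34 mm across, 5 mm thick, below it a shank 38 mm long hidden in the bush, 16 mm across if good (firm), 9 mm if worn (loose). Origin: on its axis at the collar's underside; z up; the head spans z = 45 to 73 mm. Loose or firm it lifts out with little more than its weight. Places are mixed in every start.
- post_c: a guide post, one of three that look alike in place, 0.12 kg: black round head 26 mm across, steel stem 12 mm, collar 34 mm across, 5 mm thick, below it a shank 38 mm long hidden in the bush, 16 mm across if good (firm), 9 mm if worn (loose). Origin: on its axis at the collar's underside; z up; the head spans z = 45 to 73 mm. Loose or firm it lifts out with little more than its weight. Places are mixed in every start.
- bush_a: the blue bush, 48 x 48 x 41 mm high, hole 17 mm, carrying the post of the same letter; its rubber mount gives 0.2 mm per newton sideways. Origin: centre of its underside, 17 mm above the table; the collar rests on its top and hides the hole. y along the row, x across it. At the head a firm post has 1 to 2.5 mm of play each way before it pushes the bush, a loose one over 4 mm.
- bush_b: the blue bush, 48 x 48 x 41 mm high, hole 17 mm, carrying the post of the same letter; its rubber mount gives 0.2 mm per newton sideways. Origin: centre of its underside, 17 mm above the table; the collar rests on its top and hides the hole. y along the row, x across it. At the head a firm post has 1 to 2.5 mm of play each way before it pushes the bush, a loose one over 4 mm.
- bush_c: the blue bush, 48 x 48 x 41 mm high, hole 17 mm, carrying the post of the same letter; its rubber mount gives 0.2 mm per newton sideways. Origin: centre of its underside, 17 mm above the table; the collar rests on its top and hides the hole. y along the row, x across it. At the head a firm post has 1 to 2.5 mm of play each way before it pushes the bush, a loose one over 4 mm.
- deck: the grey loader deck fixed to the table, 95 mm (its x) x 290 mm (its y, along the row of posts) x 12 mm thick; origin at the centre of its underside. The posts stand along its y axis about 90 mm apart.
- stand: the fixed red stand, 210 mm (its x) x 60 mm (its y) x 45 mm high, with a row of three upright through holes along its x axis, 70 mm apart; origin at the centre of its underside
- stand_hole0 (a point): centre of the mouth of a hole in the red stand's top face, 45 mm above the table; hole 13 mm across, empty at the start. A seated post's collar rests on the top face, its origin at this point; up to 2 mm off centre is natural. z up
- stand_hole1 (a point): centre of the mouth of a hole in the red stand's top face, 45 mm above the table; hole 13 mm across, empty at the start. A seated post's collar rests on the top face, its origin at this point; up to 2 mm off centre is natural. z up
- stand_hole2 (a point): centre of the mouth of a hole in the red stand's top face, 45 mm above the table; hole 13 mm across, empty at the start. A seated post's collar rests on the top face, its origin at this point; up to 2 mm off centre is natural. z up
- coaster: round yellow ceramic coaster, 96 mm across, 9 mm tall, loose on the table; origin under its centre
- faceplate: chrome drive faceplate lying flat, 149 mm long (its y) x 42 mm wide x 10 mm tall, loose; origin under its centre
- shroud: grey plastic fan shroud lying flat, 120 x 120 x 25 mm, loose; origin under its centre
Mind the look-alikes: they are no part of the job. Several things have the shape of the stand; the one meant has the colours described above.

How it is judged:
By the outcome, as a careful person would: the job done as asked, in the order asked, and still so for the second after the job is handed in, with the robot touching nothing.
It also fails if it takes over 72 s, if anything falls off the work surface, if the arm or the gripper's body presses on something with over 40 N, if the wrist force passes 120 N, or if a joint passes its speed limit or range.

ROBOT

A 6-joint arm with a two-finger parallel gripper is mounted at the origin on the work surface. World frame = base frame: x ahead of the robot, y to its left, z up, the work surface at z = 0. Lengths are in m, angles in rad, forces in N, time in s.
With the tool pointing down it reaches from about 0.35 to 0.975 m from the base axis. Payload 4.9 kg.
Tool frame: the origin (TCP) lies on the centre line of the jaws, within the pads' length; the fingertips stand manip.tcp_to_tips ahead of it and the grasp point (between the pads) lies 11 mm behind it (manip.tcp_to_tips is the distance from the TCP to the fingertips, in m); x points along the fingers, y is the direction in which the jaws open and shut, and the axes are right-handed (so a half turn about x gives the same grasp; the last joint's range is limited). The gripper opens to 85 mm and grips with 20 to 120 N. Pads are 22 mm wide; open, the fingers measure 114 mm over their backs; the gripper's body (76 mm by 85 mm) begins 54 mm behind the grasp point. The pads swing forward as they close: fully open they stand 13 mm farther back than shut.
Start: joints at [1.227, 0.053, 1.613, -0, 1.476, -0.119], TCP at [0.139, 0.609, 0.239] pointing down, gripper open.
Joint ranges: [-3.01, 3.01], [-1.01, 2.22], [0.06, 2.58], [-1.02, 4.17], [0.09, 2.62], [-3.14, 3.14]. Speed limits (rad/s): [2.57, 2.57, 3.14, 3.14, 3.14, 3.14].

INTERFACE

Orientations are given as a unit quaternion [w, x, y, z].
In Python, from plant import status, imaging, workorder, manip gives the robot as it stands.
- The arm moves only by the tool carry_out, never from a script. Its argument "moves" is one flat list of numbers, 5 for each row, row after row: the opening, from 0 (shut) to 1 (fully open), then the shift along the tool's x, y, z in cm, then the turn about the tool's x in rad. In form: [claw, tx, ty, tz, twist, claw, tx, ty, tz, twist, ...]. A call has 1 to 12 rows; each row is the pose to reach, as a shift and turn from the pose commanded when the call began, along the tool's axes at that moment; what a row does not reach only later rows make up. A row lasts 1/12 s, in which the tool goes at most 41.7 mm and 7.16 degrees, less where a joint would pass 70% of its speed; a pose out of reach is approached as far as the arm can. A call with a gripper value outside its range is refused whole. The fingers move at their own pace and stop on an object; the grip force is fixed at half the most. Time passes only in rows, so rows that repeat a pose let the fingers close. It gives the time, the measured TCP pose, the force and the opening at its end, in the units of the state.
- status.state(): the state, without advancing time (a new reading comes with each control period).
- imaging.grab_frame(name): name is "scene" or "side" or "wrist"; returns the picture (384x512x3 uint8, red, green, blue); there is no depth.
- imaging.camera_info(name): a dict with "K" (3x3 intrinsics, pixels), "R" (3x3) and "t" (3): a world point X has camera coordinates R X + t. Camera axes: x right, y down, z forward; pixel columns grow to the right and rows downward; lengths in m; the calibration is good to about 2 mm. A picture is of the moment at which its call begins: read the wrist's pose just before it. camera_info takes no time and is no camera call; for the wrist camera it gives the pose at the moment of the call.
- workorder.job_done(): hands the job in, once; it reports no verdict.
The state is a dict: "time": time; "joint_pos": joint angles; "joint_vel": joint speeds; "joint_efforts": joint torques, N m; "tool_pos": TCP position; "tool_rot": TCP orientation; "contact_force": force on the tool from outside, world axes, zero at the start; "ft_torque": the same for the moment, N m; "gripper_width": opening from 0.0 (shut) to 1.0 (fully open).
Only numpy, scipy, OpenCV 4.12 (cv2) and the standard library are available. Lean on these libraries where they do the work, as an engineer would, in place of code of your own. Each camera call takes 0.05 s, during which the arm holds its last target.

## Working session

There is one attempt and no reset: what is moved stays moved. The work goes in short steps, Python scripts to look and compute and a tool call to move; the robot and the scene stay as the last step left them, time stands still between calls to the robot, and variables do not carry over. Pictures are saved under pics/ and viewed, and the job is handed in when it is done.

Besides the shell and the picture viewer there is one more tool, called after "Emit:" as name(argument=value, ...) on one line, values as JSON. carry_out: Moves the arm, as the interface text tells. Its arguments: {"type":"object","properties":{"moves":{"type":"array","items":{"type":"number"}}},"required":["moves"]}

```bash
mkdir -p pics; ls
cat > h.py <<'E'
import numpy as np, cv2
from plant import status, imaging, workorder, manip
def grab(n,f):
    im=imaging.grab_frame(n); cv2.imwrite('pics/'+f,im[:,:,::-1]); return im
def ray(ci,u,v):
    K,R,t=[np.array(ci[k],float) for k in('K','R','t')]
    d=R.T@np.linalg.solve(K,[u,v,1.]); return -R.T@t,d
def onplane(ci,u,v,z):
    c,d=ray(ci,u,v); return c+d*(z-c[2])/d[2]
def proj(ci,X):
    K,R,t=[np.array(ci[k],float) for k in('K','R','t')]
    p=K@(R@np.array(X)+t); return p[:2]/p[2]
E
python3 - <<'E'
from h import *
print(manip.tcp_to_tips, status.state())
for n in('scene','side','wrist'):
    ci=imaging.camera_info(n); grab(n,n+'0.png'); print(n,np.round(-np.array(ci['R']).T@ci['t'],3),np.round(ci['K'],1).tolist())
E
```

```text
pics
0.008 {'time': 0.0, 'joint_pos': array([ 1.22701332e+00,  5.33385957e-02,  1.61434559e+00, -6.29509564e-06,
        1.47602481e+00, -1.19015568e-01]), 'joint_vel': array([-0.00060543, -0.00043365,  0.00128515, -0.00072017, -0.00127622,
        0.00039971]), 'joint_efforts': array([-1.78971401e-03, -3.93693960e+01, -3.70170844e+01, -3.78562490e-04,
        7.27523482e-03, -8.06088167e-06]), 'tool_pos': array([0.13909485, 0.60867379, 0.23804353]), 'tool_rot': array([ 0.70247625,  0.07857105,  0.70281514, -0.08002867]), 'contact_force': array([0.53214378, 0.32533935, 0.23375122]), 'ft_torque': array([-0.00716086,  0.00202314,  0.02461236]), 'gripper_width': 0.9986930277569058}
scene [ 1.485 -0.278  0.875] [[455.8, 0.0, 258.0], [0.0, 455.8, 190.0], [0.0, 0.0, 1.0]]
side [ 0.181 -0.625  0.692] [[375.1, 0.0, 252.5], [0.0, 375.1, 196.2], [0.0, 0.0, 1.0]]
wrist [0.062 0.627 0.373] [[279.6, 0.0, 257.9], [0.0, 279.6, 191.7], [0.0, 0.0, 1.0]]
```

View pics/scene0.png

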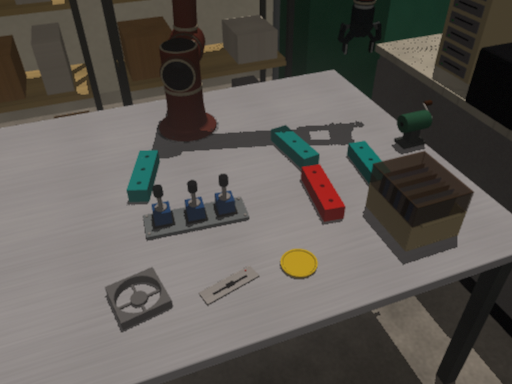

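View pics/side0.png

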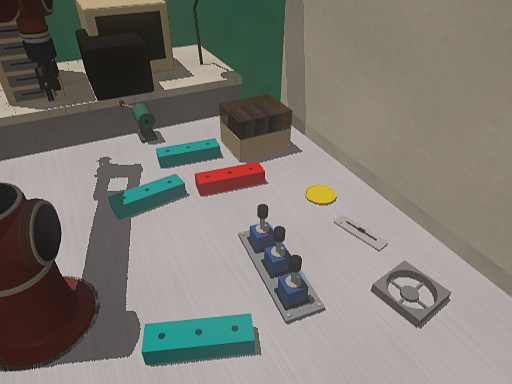

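View pics/wrist0.png

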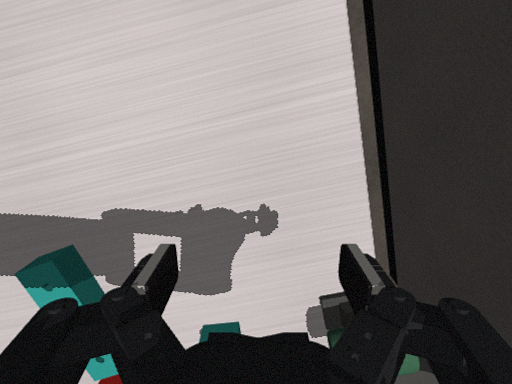

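The red stand is at scene (322,191) and side (230,178). Its look-alikes are teal: scene (144,175), (294,146) and (366,161). The posts' heads are at scene (158,190), (192,186) and (223,180), and at side (295,262), (279,234) and (263,210).

Run:
```python
import cv2,numpy as np
a=cv2.imread('pics/scene0.png');b=cv2.imread('pics/side0.png')
c1=cv2.resize(a[165:245,135:255],None,fx=5,fy=5,interpolation=2)
c2=cv2.resize(b[195:320,230:330],None,fx=4,fy=4,interpolation=2)
c3=cv2.resize(a[160:220,295:350],None,fx=6,fy=6,interpolation=2)
c4=cv2.resize(b[155:200,190:270],None,fx=5,fy=5,interpolation=2)
def pad(x,w,h):
    o=np.zeros((h,w,3),np.uint8);o[:x.shape[0],:x.shape[1]]=x[:h,:w];return o
cv2.imwrite('pics/c_posts.png',np.vstack([c1]));cv2.imwrite('pics/c_posts2.png',c2)
cv2.imwrite('pics/c_stand.png',np.hstack([pad(c3,340,370),pad(c4,400,370)]))
```

```text
(no output)
```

View pics/c_posts.png

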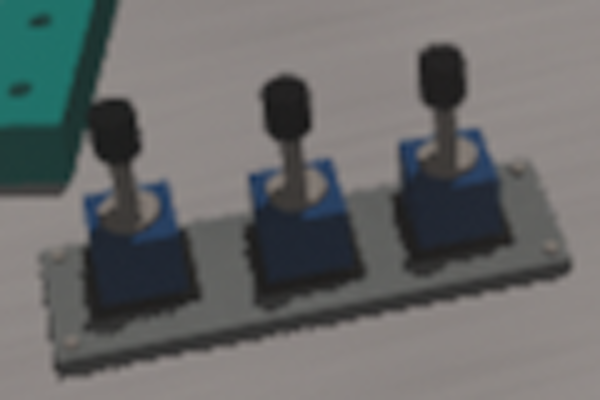

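View pics/c_posts2.png

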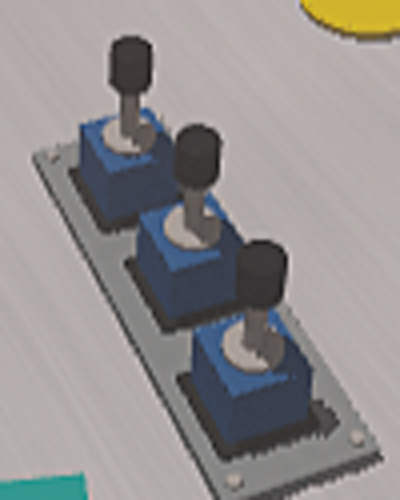

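View pics/c_stand.png

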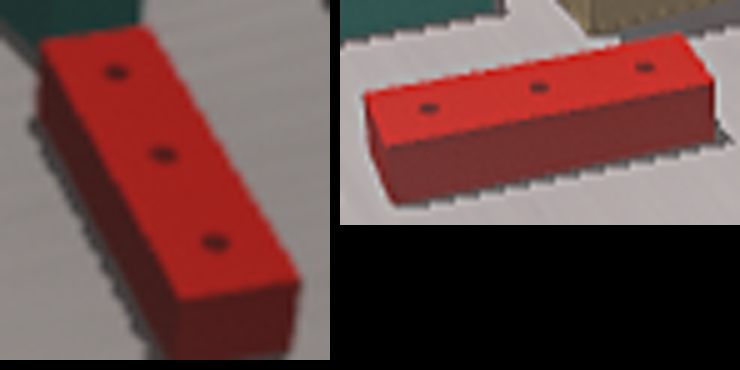

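Run:
```python
from h import *
A=imaging.camera_info('scene');B=imaging.camera_info('side')
def tri(p,q):
    c1,d1=ray(A,*p);c2,d2=ray(B,*q);d1/=np.linalg.norm(d1);d2/=np.linalg.norm(d2)
    s=np.linalg.lstsq(np.c_[d1,-d2],c2-c1,rcond=None)[0];x=c1+s[0]*d1;y=c2+s[1]*d2
    return np.round((x+y)/2,4),round(np.linalg.norm(x-y),4)
for p,q,z in [((158,191.2),(295.5,263.5),.117),((192.4,187),(279.3,234),.117),((223.4,180.4),(262.7,211.7),.117),
 ((314.3,172),(208,176.6),.045),((322.2,185.8),(230,172.5),.045),((331,200.4),(251,168.5),.045)]:
    print(*tri(p,q),np.round(onplane(A,*p,z),4),np.round(onplane(B,*q,z),4))
```

```text
[ 0.5012 -0.1932  0.1126] 0.0007 [ 0.5073 -0.194   0.117 ] [ 0.4987 -0.1961  0.117 ]
[ 0.5158 -0.1021  0.1121] 0.0022 [ 0.5231 -0.1042  0.117 ] [ 0.513  -0.1052  0.117 ]
[ 0.5191 -0.0157  0.1121] 0.001 [ 0.5257 -0.0178  0.117 ] [ 0.5163 -0.0201  0.117 ]
[0.4895 0.2826 0.0403] 0.0013 [0.4959 0.2787 0.045 ] [0.4873 0.2771 0.045 ]
[0.5594 0.274  0.0398] 0.0014 [0.5658 0.2698 0.045 ] [0.5565 0.268  0.045 ]
[0.6286 0.2663 0.0395] 0.0008 [0.6346 0.2623 0.045 ] [0.6249 0.2594 0.045 ]
```

```bash
cat >> h.py <<'E'
from scipy.spatial.transform import Rotation as Ro
def tool():
    s=status.state();q=s['tool_rot'];return np.array(s['tool_pos']),Ro.from_quat([q[1],q[2],q[3],q[0]]).as_matrix()
def rel(target,ang=None):
    p,R=tool();d=R.T@(np.array(target)-p)*100;print('shift cm',np.round(d,2))
    if ang is not None:
        y=np.array([np.cos(ang),np.sin(ang),0]);l=R.T@y
        tw=np.arctan2(l[2],l[1]);tw=(tw+np.pi/2)%np.pi-np.pi/2;print('twist',round(tw,4))
E
python3 - <<'E'
from h import *
p,R=tool();print(np.round(R,3))
ci=imaging.camera_info('wrist');Rc=np.array(ci['R']);print('cam axes in tool',np.round(R.T@Rc.T,3), 'cam pos',np.round(R.T@(-Rc.T@ci['t']-p),3))
rel([.519,-.02,.24],-0.11)
E
```

```text
[[-0.001  0.223  0.975]
 [-0.002  0.975 -0.223]
 [-1.    -0.002 -0.   ]]
cam axes in tool [[ 0.001 -0.308  0.951]
 [ 1.    -0.    -0.001]
 [ 0.001  0.951  0.308]] cam pos [-0.135  0.    -0.08 ]
shift cm [ -0.09 -52.83  51.05]
twist 1.456
```

Run:
```python
from h import *
rel([.56,.20,.25],-0.11)
```

```text
shift cm [ -1.13 -30.47  50.14]
twist 1.456
```

Emit:
carry_out(moves=[1, -1.1, -30.5, 50.1, 1.456, 1, -1.1, -30.5, 50.1, 1.456, 1, -1.1, -30.5, 50.1, 1.456, 1, -1.1, -30.5, 50.1, 1.456, 1, -1.1, -30.5, 50.1, 1.456, 1, -1.1, -30.5, 50.1, 1.456, 1, -1.1, -30.5, 50.1, 1.456, 1, -1.1, -30.5, 50.1, 1.456, 1, -1.1, -30.5, 50.1, 1.456, 1, -1.1, -30.5, 50.1, 1.456, 1, -1.1, -30.5, 50.1, 1.456, 1, -1.1, -30.5, 50.1, 1.456])

```text
time: 1.15
tool_pos: [0.4986, 0.2588, 0.2485]
tool_rot: [-0.47, -0.528, -0.47, 0.528]
contact_force: [1.0, 0.5, -0.0]
gripper_width: 0.997
```

Run:
```python
from h import *
print(status.state()['time'],tool());rel([.56,.20,.25],-0.11)
```

```text
1.15 (array([0.49860312, 0.25884918, 0.24849163]), array([[-2.00502316e-04,  9.93322294e-01, -1.15372353e-01],
       [ 6.98604129e-05, -1.15372341e-01, -9.93322313e-01],
       [-9.99999977e-01, -2.07223385e-04, -4.62614840e-05]]))
shift cm [-0.15  6.78  5.14]
twist -0.0056
```

Emit:
carry_out(moves=[1, 0, 6.8, 5.1, 0, 1, 0, 6.8, 5.1, 0, 1, 0, 6.8, 5.1, 0, 1, 0, 6.8, 5.1, 0, 1, 0, 6.8, 5.1, 0])

```text
time: 1.57
tool_pos: [0.5593, 0.2024, 0.2481]
tool_rot: [-0.471, -0.527, -0.472, 0.527]
contact_force: [0.4, 0.9, -0.1]
gripper_width: 1.0
```

Run:
```python
from h import *
import json
ci=imaging.camera_info('wrist');grab('wrist','w1.png');json.dump({k:np.array(v).tolist() for k,v in ci.items()},open('w1.json','w'))
print(status.state()['tool_pos'],status.state()['contact_force']);rel([.515,-.21,.25],-0.11)
```

```text
[0.55892236 0.20305515 0.24827578] [-0.16939449 -0.81341472 -0.05972918]
shift cm [-0.17  0.14 41.54]
twist 0.0006
```

View pics/w1.png

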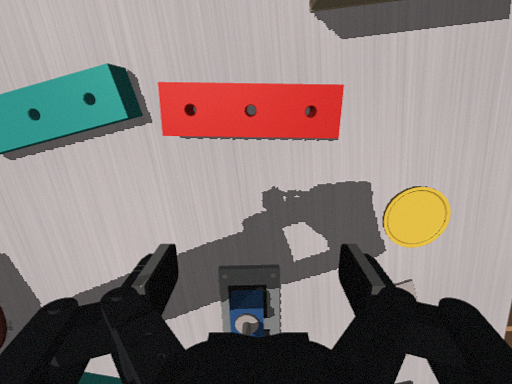

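The wrist view shows the red stand with its holes near (190,110), (250,110) and (310,111). Teal look-alike is on the left, coaster on the right. I'll measure the holes by mask and move on to the posts.

Run:
```python
from h import *
import json
ci=json.load(open('w1.json'));im=cv2.imread('pics/w1.png');hsv=cv2.cvtColor(im,cv2.COLOR_BGR2HSV)
m=(((hsv[...,0]<10)|(hsv[...,0]>170))&(hsv[...,1]>150)&(hsv[...,2]>80)).astype(np.uint8)
m[200:]=0;m[:,:120]=0
cs,h=cv2.findContours(m,cv2.RETR_CCOMP,cv2.CHAIN_APPROX_NONE)
for c,hh in zip(cs,h[0]):
    a=cv2.contourArea(c)
    if hh[3]>=0 and a>15:
        M=cv2.moments(c);u,v=M['m10']/M['m00'],M['m01']/M['m00'];print(a,round(u,1),round(v,1),np.round(onplane(ci,u,v,.045),4))
    elif a>500:
        r=cv2.minAreaRect(c);print(r); print([np.round(onplane(ci,*q,.045),3)[:2].tolist() for q in cv2.boxPoints(r)])
```

```text
((250.13302612304688, 109.82076263427734), (185.0240478515625, 53.60306930541992), 0.8303155303001404)
[[0.443, 0.256], [0.457, 0.314], [0.665, 0.288], [0.663, 0.228]]
59.5 308.8 109.6 [0.6246 0.265  0.045 ]
103.5 250.3 109.8 [0.5572 0.2723 0.045 ]
97.5 190.1 109.3 [0.4877 0.2806 0.045 ]
```

Emit:
carry_out(moves=[1, 0, 0.1, 41.5, 0, 1, 0, 0.1, 41.5, 0, 1, 0, 0.1, 41.5, 0, 1, 0, 0.1, 41.5, 0, 1, 0, 0.1, 41.5, 0, 1, 0, 0.1, 41.5, 0, 1, 0, 0.1, 41.5, 0, 1, 0, 0.1, 41.5, 0, 1, 0, 0.1, 41.5, 0, 1, 0, 0.1, 41.5, 0, 1, 0, 0.1, 41.5, 0, 1, 0, 0.1, 41.5, 0])

```text
time: 2.62
tool_pos: [0.5147, -0.2103, 0.2486]
tool_rot: [0.471, 0.527, 0.472, -0.527]
contact_force: [-0.4, 1.0, -0.3]
gripper_width: 1.0
```

Run:
```python
from h import *
import json
ci=imaging.camera_info('wrist');grab('wrist','w2.png');json.dump({k:np.array(v).tolist() for k,v in ci.items()},open('w2.json','w'))
print(status.state()['tool_pos'],status.state()['contact_force'])
```

```text
[ 0.51495085 -0.20909129  0.24858039] [0.645783   0.70724262 0.57629019]
```

View pics/w2.png

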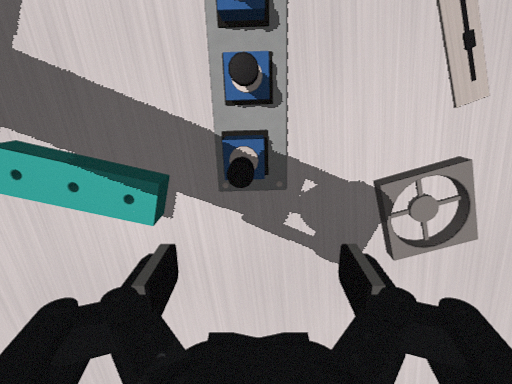

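Run:
```python
from h import *
import json
ci=json.load(open('w2.json'));im=cv2.imread('pics/w2.png')
cv2.imwrite('pics/w2c.png',cv2.resize(im[30:200,200:300],None,fx=3.5,fy=3.5,interpolation=2))
m=((im.max(2)<45)).astype(np.uint8);m[200:]=0;m[:30]=0;m[:,:205]=0;m[:,300:]=0
m=cv2.morphologyEx(m,cv2.MORPH_OPEN,np.ones((5,5),np.uint8))
n,l,s,c=cv2.connectedComponentsWithStats(m)
for i in range(1,n): print(s[i],c[i],np.round(onplane(ci,*c[i],.117),4),np.round(onplane(ci,*c[i],.125),4))
for X in ([.501,-.195,.131],[.501,-.195,.103],[.516,-.104,.131]):print(proj(ci,X))
```

```text
[242  60  16  26 273] [250.02564103  74.04029304] [ 0.5184 -0.1083  0.117 ] [ 0.5185 -0.109   0.125 ]
[240  99  33   6 167] [256.02994012 101.5748503 ] [ 0.521  -0.1319  0.117 ] [ 0.521  -0.1319  0.125 ]
[227 157  27  31 675] [240.30074074 172.26814815] [ 0.4981 -0.1958  0.117 ] [ 0.4989 -0.1938  0.125 ]
[242.34737544 174.77301102]
[243.79553619 167.93393856]
[246.12670748  67.2247266 ]
```

View pics/w2c.png

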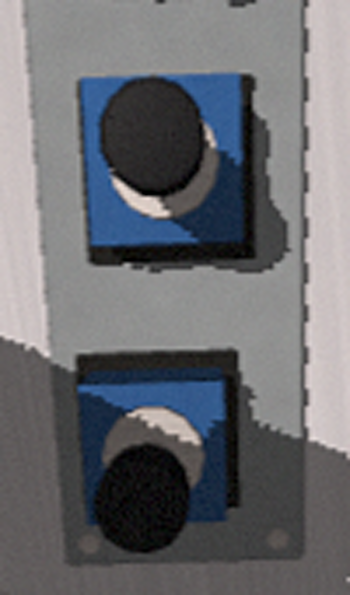

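Run:
```python
from h import *
rel([.499,-.195,.106],-0.11)
```

```text
shift cm [14.26 -1.74 -1.21]
twist 0.0004
```

Emit:
carry_out(moves=[0.6, 0, -1.7, -1.2, 0, 0.6, 4, -1.7, -1.2, 0, 0.6, 7, -1.7, -1.2, 0, 0.6, 10, -1.7, -1.2, 0, 0.6, 12, -1.7, -1.2, 0, 0.6, 14.2, -1.7, -1.2, 0, 0.6, 14.2, -1.7, -1.2, 0, 0.6, 14.2, -1.7, -1.2, 0])

```text
time: 3.33
tool_pos: [0.499, -0.1939, 0.1057]
tool_rot: [-0.472, -0.526, -0.474, 0.526]
contact_force: [-0.3, 0.2, 0.4]
gripper_width: 0.596
```

Run:
```python
from h import *
grab('wrist','w3.png');s=status.state();print(s['tool_pos'],s['contact_force'],s['gripper_width']);rel([.499,-.195,.106])
```

```text
[ 0.50006091 -0.1948596   0.1074588 ] [-0.18701952  0.42421652  0.00755575] 0.599256377059021
shift cm [ 0.15 -0.1   0.03]
```

View pics/w3.png

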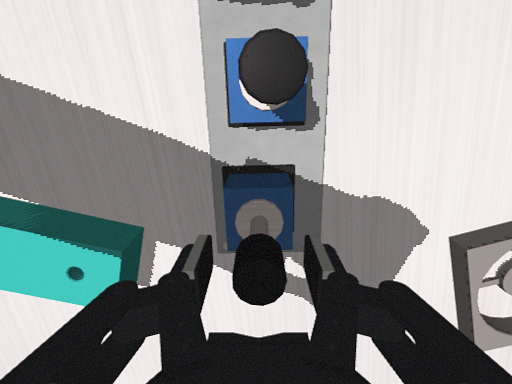

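Emit:
carry_out(moves=[0.36, 0, 0, 0, 0, 0.36, 0, 0, 0, 0, 0.36, 0, 0, 0, 0, 0.36, 0, 0.2, 0, 0, 0.36, 0, 0.2, 0, 0, 0.36, 0, 0.2, 0, 0])

```text
time: 3.88
tool_pos: [0.5016, -0.1967, 0.107]
tool_rot: [0.472, 0.527, 0.472, -0.527]
contact_force: [-0.2, -0.0, -0.1]
gripper_width: 0.364
```

Emit:
carry_out(moves=[0.36, 0, 0.1, 0, 0, 0.36, 0, 0.1, 0, 0, 0.36, 0, 0.1, 0, 0])

```text
time: 4.13
tool_pos: [0.5024, -0.1967, 0.1066]
tool_rot: [-0.472, -0.527, -0.472, 0.527]
contact_force: [-0.8, 0.2, 0.3]
gripper_width: 0.362
```

Emit:
carry_out(moves=[0.36, 0, 0.1, 0, 0, 0.36, 0, 0.1, 0, 0, 0.36, 0, 0.1, 0, 0])

```text
time: 4.38
tool_pos: [0.5035, -0.1968, 0.1066]
tool_rot: [-0.472, -0.527, -0.472, 0.527]
contact_force: [0.1, 0.1, 0.3]
gripper_width: 0.358
```

Emit:
carry_out(moves=[0.36, 0, 0.1, 0, 0, 0.36, 0, 0.1, 0, 0, 0.36, 0, 0.1, 0, 0])

```text
time: 4.63
tool_pos: [0.5045, -0.1969, 0.1067]
tool_rot: [0.472, 0.527, 0.472, -0.527]
contact_force: [0.4, 0.9, 0.3]
gripper_width: 0.365
```

Emit:
carry_out(moves=[0.36, 0, 0.05, 0, 0, 0.36, 0, 0.05, 0, 0, 0.36, 0, 0.05, 0, 0])

```text
time: 4.88
tool_pos: [0.505, -0.1969, 0.1067]
tool_rot: [0.472, 0.527, 0.472, -0.527]
contact_force: [-0.4, -0.4, -0.4]
gripper_width: 0.362
```

Emit:
carry_out(moves=[0.36, 0, 0.05, 0, 0, 0.36, 0, 0.05, 0, 0, 0.36, 0, 0.05, 0, 0])

```text
time: 5.13
tool_pos: [0.5055, -0.197, 0.1067]
tool_rot: [-0.472, -0.527, -0.472, 0.527]
contact_force: [-0.4, 0.3, 0.2]
gripper_width: 0.362
```

Run:
```python
from h import *
im=imaging.grab_frame('wrist');cv2.imwrite('pics/w4.png',im[130:340,130:400,::-1]);s=status.state();print(s['tool_pos'],s['contact_force'],s['gripper_width'])
```

```text
[ 0.50544186 -0.19695623  0.10666235] [-0.26691664 -0.84170144  0.15522303] 0.3604461050717568
```

View pics/w4.png

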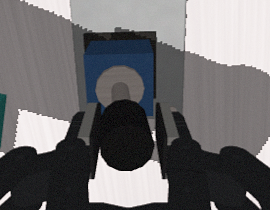

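Run:
```python
from h import *
a=cv2.imread('pics/w3.png')[150:320,170:350]; b=cv2.imread('pics/w4.png')[20:190,40:220]
cv2.imwrite('pics/w4z.png',cv2.resize(np.hstack([a,b]),None,fx=2.2,fy=2.2,interpolation=2))
```

```text
(no output)
```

View pics/w4z.png

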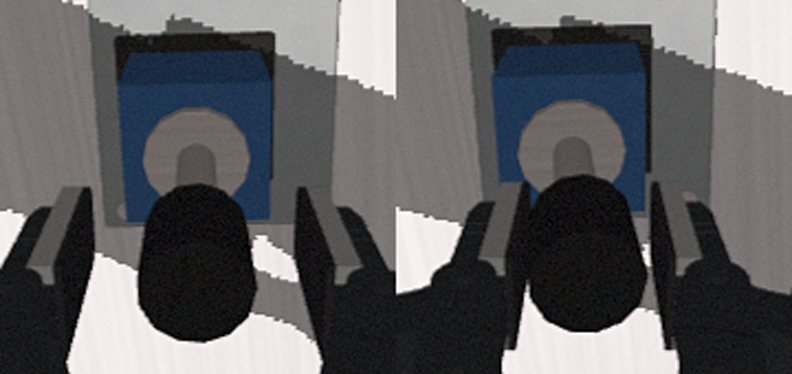

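Emit:
carry_out(moves=[0.36, 0, 0.1, 0, 0, 0.36, 0, 0.1, 0, 0, 0.36, 0, 0.1, 0, 0])

```text
time: 5.43
tool_pos: [0.5065, -0.1971, 0.1067]
tool_rot: [0.472, 0.527, 0.472, -0.527]
contact_force: [-0.7, 1.1, -0.4]
gripper_width: 0.361
```

Emit:
carry_out(moves=[0.36, 0, 0.1, 0, 0, 0.36, 0, 0.1, 0, 0, 0.36, 0, 0.1, 0, 0])

```text
time: 5.68
tool_pos: [0.5074, -0.1972, 0.1067]
tool_rot: [-0.472, -0.527, -0.472, 0.527]
contact_force: [-1.1, -0.3, 1.0]
gripper_width: 0.361
```

Run:
```python
from h import *
im=imaging.grab_frame('wrist');cv2.imwrite('pics/w5.png',cv2.resize(im[150:320,170:350,::-1],None,fx=2.2,fy=2.2));s=status.state();print(s['tool_pos'],s['contact_force'],s['gripper_width'])
```

```text
[ 0.50740523 -0.19719539  0.10666167] [-1.15027682 -1.46390909  1.06592855] 0.35868925669241997
```

View pics/w5.png

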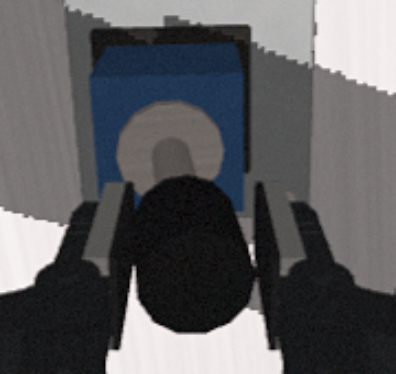

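Emit:
carry_out(moves=[0.36, 0, 0.1, 0, 0, 0.36, 0, 0.1, 0, 0, 0.36, 0, 0.1, 0, 0])

```text
time: 5.98
tool_pos: [0.5085, -0.1973, 0.1067]
tool_rot: [-0.472, -0.527, -0.472, 0.527]
contact_force: [-1.7, -0.0, 1.3]
gripper_width: 0.359
```

Emit:
carry_out(moves=[0.36, 0, 0.1, 0, 0, 0.36, 0, 0.1, 0, 0, 0.36, 0, 0.1, 0, 0])

```text
time: 6.23
tool_pos: [0.5095, -0.1974, 0.1067]
tool_rot: [0.472, 0.527, 0.472, -0.527]
contact_force: [-0.6, -0.1, 1.7]
gripper_width: 0.361
```

Emit:
carry_out(moves=[0.36, 0, 0.1, 0, 0, 0.36, 0, 0.1, 0, 0, 0.36, 0, 0.1, 0, 0])

```text
time: 6.48
tool_pos: [0.5105, -0.1975, 0.1067]
tool_rot: [0.472, 0.527, 0.472, -0.527]
contact_force: [-0.3, 0.7, 0.5]
gripper_width: 0.36
```

Run:
```python
from h import *
im=imaging.grab_frame('wrist');cv2.imwrite('pics/w6.png',cv2.resize(im[150:320,170:350,::-1],None,fx=2.2,fy=2.2));s=status.state();print(s['tool_pos'],s['contact_force'],s['gripper_width'])
```

```text
[ 0.51044308 -0.19751116  0.10666829] [-0.89400726 -0.03167367  0.51969606] 0.362124374226032
```

View pics/w6.png

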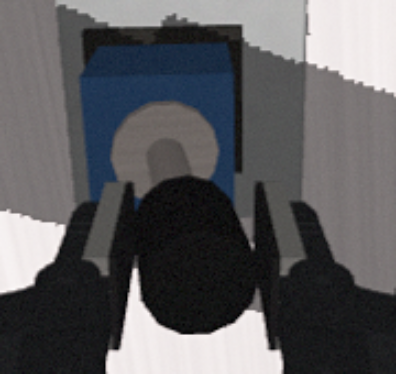

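P1 is loose: its head tilted about 6 mm with the pad and met under 1 N, against at least 10 N for a firm post. Next I'll wiggle the middle one.

Emit:
carry_out(moves=[0.36, 0, -0.6, 0, 0, 0.6, 0, -1.0, 0, 0, 0.6, 0, -1.0, 0, 0, 0.6, -3.5, -1.0, 0, 0, 0.6, -5.5, -1.0, 0, 0, 0.6, -5.5, -1.0, 0, 0])

```text
time: 7.03
tool_pos: [0.5031, -0.1979, 0.1673]
tool_rot: [0.475, 0.528, 0.469, -0.526]
contact_force: [0.9, 0.3, 0.6]
gripper_width: 0.598
```

Run:
```python
from h import *
import json
ci=imaging.camera_info('wrist');im=grab('wrist','w7.png');json.dump({k:np.array(v).tolist() for k,v in ci.items()},open('w7.json','w'))
rel([.514,-.105,.107])
```

```text
shift cm [ 5.78  0.13 -9.33]
```

View pics/w7.png

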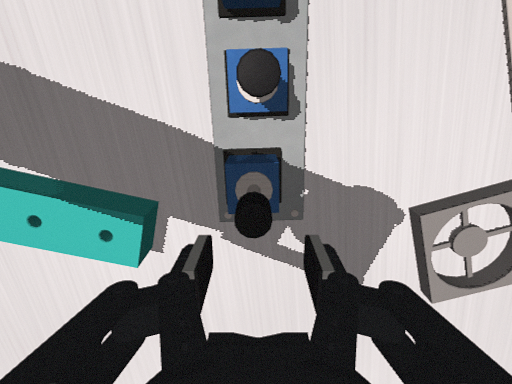

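Run:
```python
from h import *
import json
ci=json.load(open('w7.json'))
for q in((258.5,73),(253,215)):print(np.round(onplane(ci,*q,.12),4),np.round(onplane(ci,*q,.13),4))
rel(onplane(ci,258.5,73,.127)*[1,1,0]+[0,0,.107]);rel(onplane(ci,253,215,.127)*[1,1,0]+[0,0,.107])
```

```text
[ 0.5136 -0.1036  0.12  ] [ 0.5134 -0.1045  0.13  ]
[ 0.4996 -0.1951  0.12  ] [ 0.5002 -0.1909  0.13  ]
shift cm [ 5.78  0.07 -9.4 ]
shift cm [ 5.8  -0.31 -0.51]
```

Emit:
carry_out(moves=[0.6, 0, 0.05, -4, 0, 0.6, 0, 0.05, -7, 0, 0.6, 0, 0.05, -9.4, 0, 0.6, 0, 0.05, -9.4, 0, 0.6, 3, 0.05, -9.4, 0, 0.6, 5.5, 0.05, -9.4, 0, 0.36, 5.5, 0.05, -9.4, 0, 0.36, 5.5, 0.05, -9.4, 0, 0.36, 5.5, 0.05, -9.4, 0, 0.36, 5.5, 0.05, -9.4, 0])

```text
time: 7.92
tool_pos: [0.5123, -0.1037, 0.1084]
tool_rot: [0.473, 0.527, 0.471, -0.526]
contact_force: [0.4, -0.0, -0.0]
gripper_width: 0.36
```

```bash
cat >> h.py <<'E'
def crop(f):
    im=imaging.grab_frame('wrist');cv2.imwrite('pics/'+f,cv2.resize(im[150:320,170:350,::-1],None,fx=2.2,fy=2.2));s=status.state();print(s['time'],s['tool_pos'],s['contact_force'],s['gripper_width'])
E
python3 -c "
from h import *
crop('w8.png')"
```

```text
7.9667 [ 0.51242036 -0.10372954  0.10856323] [-0.3569221   0.5334525  -0.18823981] 0.36186450338703685
```

View pics/w8.png

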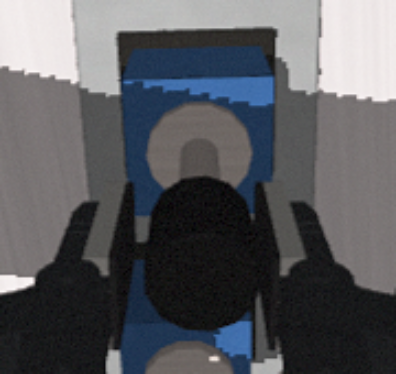

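Emit:
carry_out(moves=[0.36, 0, -0.15, 0, 0, 0.36, 0, -0.15, 0, 0, 0.36, 0, -0.15, 0, 0])

```text
time: 8.22
tool_pos: [0.5103, -0.1031, 0.1076]
tool_rot: [0.472, 0.527, 0.471, -0.526]
contact_force: [1.1, 0.0, 0.9]
gripper_width: 0.357
```

Emit:
carry_out(moves=[0.36, 0, -0.1, 0, 0, 0.36, 0, -0.1, 0, 0, 0.36, 0, -0.1, 0, 0])

```text
time: 8.47
tool_pos: [0.5088, -0.1028, 0.1068]
tool_rot: [0.472, 0.527, 0.472, -0.527]
contact_force: [0.4, -0.6, 0.3]
gripper_width: 0.362
```

Emit:
carry_out(moves=[0.36, 0, -0.1, 0, 0, 0.36, 0, -0.1, 0, 0, 0.36, 0, -0.1, 0, 0])

```text
time: 8.72
tool_pos: [0.5077, -0.1026, 0.1066]
tool_rot: [-0.472, -0.527, -0.472, 0.527]
contact_force: [-0.2, 0.8, -0.3]
gripper_width: 0.359
```

Emit:
carry_out(moves=[0.36, 0, -0.1, 0, 0, 0.36, 0, -0.1, 0, 0, 0.36, 0, -0.1, 0, 0])

```text
time: 8.97
tool_pos: [0.5067, -0.1025, 0.1066]
tool_rot: [-0.472, -0.527, -0.472, 0.527]
contact_force: [0.7, -0.2, -0.2]
gripper_width: 0.358
```

```bash
python3 -c "
from h import *
crop('w9.png')"
```

```text
9.0167 [ 0.50672725 -0.10252011  0.10661046] [ 1.36128581 -0.16673539  0.40459142] 0.36117485052902454
```

View pics/w9.png

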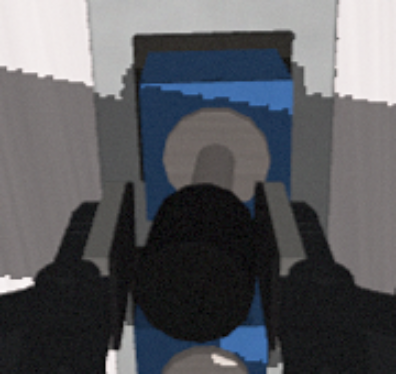

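Emit:
carry_out(moves=[0.36, 0, -0.1, 0, 0, 0.36, 0, -0.1, 0, 0, 0.36, 0, -0.1, 0, 0])

```text
time: 9.27
tool_pos: [0.5059, -0.1025, 0.1067]
tool_rot: [0.472, 0.527, 0.472, -0.527]
contact_force: [0.5, -0.4, 0.6]
gripper_width: 0.362
```

Emit:
carry_out(moves=[0.36, 0, -0.1, 0, 0, 0.36, 0, -0.1, 0, 0, 0.36, 0, -0.1, 0, 0])

```text
time: 9.52
tool_pos: [0.5049, -0.1023, 0.1068]
tool_rot: [0.472, 0.527, 0.472, -0.527]
contact_force: [0.0, -0.0, 0.7]
gripper_width: 0.357
```

Emit:
carry_out(moves=[0.36, 0, -0.1, 0, 0, 0.36, 0, -0.1, 0, 0, 0.36, 0, -0.1, 0, 0])

```text
time: 9.77
tool_pos: [0.5038, -0.1022, 0.1067]
tool_rot: [0.472, 0.527, 0.472, -0.527]
contact_force: [0.8, 0.2, -0.5]
gripper_width: 0.36
```

```bash
python3 -c "
from h import *
crop('w10.png')"
```

```text
9.8167 [ 0.50383135 -0.10221593  0.10673075] [0.18609048 0.10408588 0.33394674] 0.36305773759920557
```

View pics/w10.png

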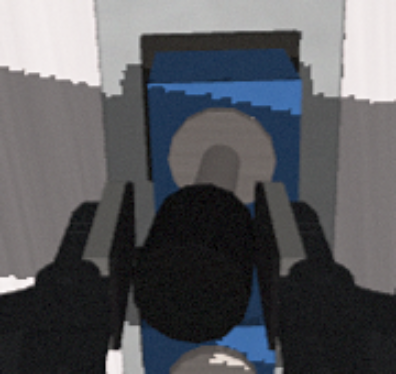

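P2 is loose too: its head was carried about 6 mm with no force. Now the third post.

Emit:
carry_out(moves=[0.36, 0, 0.5, 0, 0, 0.6, 0, 0.9, 0, 0, 0.6, 0, 0.9, 0, 0, 0.6, -3.5, 0.9, 0, 0, 0.6, -5.5, 0.9, 0, 0, 0.6, -5.5, 0.9, 0, 0])

```text
time: 10.32
tool_pos: [0.5157, -0.1042, 0.167]
tool_rot: [0.474, 0.528, 0.469, -0.525]
contact_force: [0.4, 0.0, 0.5]
gripper_width: 0.599
```

Run:
```python
from h import *
import json
ci=imaging.camera_info('wrist');im=grab('wrist','w11.png');json.dump({k:np.array(v).tolist() for k,v in ci.items()},open('w11.json','w'))
m=((im.max(2)<60)).astype(np.uint8);m[120:]=0;m[:,:205]=0;m[:,320:]=0
m=cv2.morphologyEx(m,cv2.MORPH_OPEN,np.ones((9,9),np.uint8))
n,l,s,c=cv2.connectedComponentsWithStats(m)
for i in range(1,n): print(s[i],c[i]);rel(onplane(ci,*c[i],.127)*[1,1,0]+[0,0,.107])
```

```text
[ 229   68   38   42 1133] [249.10414828  90.48278906]
shift cm [ 5.75 -0.48 -8.47]
```

View pics/w11.png

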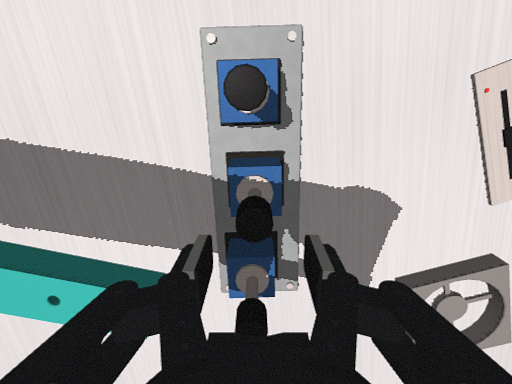

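Emit:
carry_out(moves=[0.6, 0, -0.65, -4, 0, 0.6, 0, -0.65, -7, 0, 0.6, 0, -0.65, -8.6, 0, 0.6, 0, -0.65, -8.6, 0, 0.6, 3, -0.65, -8.6, 0, 0.6, 5.5, -0.65, -8.6, 0, 0.36, 5.5, -0.65, -8.6, 0, 0.36, 5.5, -0.65, -8.6, 0, 0.36, 5.5, -0.65, -8.6, 0, 0.36, 5.5, -0.65, -8.6, 0])

```text
time: 11.2
tool_pos: [0.5169, -0.0176, 0.1084]
tool_rot: [0.472, 0.527, 0.471, -0.526]
contact_force: [0.4, -1.0, -0.1]
gripper_width: 0.36
```

```bash
python3 -c "
from h import *
crop('w12.png')"
```

```text
11.25 [ 0.51698444 -0.01756745  0.10858957] [-0.19729122  0.20882528  0.24175514] 0.35791732773589907
```

View pics/w12.png

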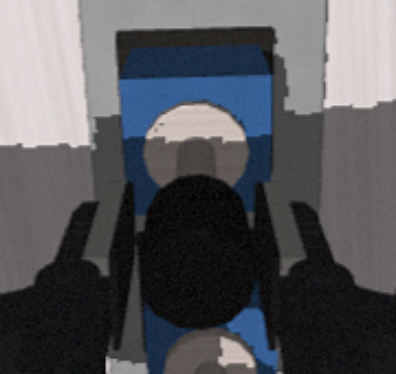

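Emit:
carry_out(moves=[0.36, 0, -0.2, 0, 0, 0.36, 0, -0.2, 0, 0, 0.36, 0, -0.2, 0, 0])

```text
time: 11.5
tool_pos: [0.5144, -0.017, 0.1077]
tool_rot: [0.472, 0.527, 0.471, -0.526]
contact_force: [0.2, -0.5, 1.3]
gripper_width: 0.357
```

Emit:
carry_out(moves=[0.36, 0, -0.1, 0, 0, 0.36, 0, -0.1, 0, 0, 0.36, 0, -0.1, 0, 0])

```text
time: 11.75
tool_pos: [0.5131, -0.0167, 0.1071]
tool_rot: [0.472, 0.527, 0.471, -0.526]
contact_force: [1.6, 0.3, 1.5]
gripper_width: 0.358
```

Emit:
carry_out(moves=[0.36, 0, -0.1, 0, 0, 0.36, 0, -0.1, 0, 0, 0.36, 0, -0.1, 0, 0])

```text
time: 12.0
tool_pos: [0.5123, -0.0166, 0.1071]
tool_rot: [0.472, 0.527, 0.471, -0.526]
contact_force: [1.2, -0.5, 2.3]
gripper_width: 0.357
```

Emit:
carry_out(moves=[0.36, 0, -0.07, 0, 0, 0.36, 0, -0.07, 0, 0, 0.36, 0, -0.07, 0, 0])

```text
time: 12.25
tool_pos: [0.5116, -0.0166, 0.1071]
tool_rot: [0.472, 0.527, 0.471, -0.526]
contact_force: [2.3, -0.3, 2.5]
gripper_width: 0.357
```

Emit:
carry_out(moves=[0.36, 0, -0.05, 0, 0, 0.36, 0, -0.05, 0, 0, 0.36, 0, -0.05, 0, 0])

```text
time: 12.5
tool_pos: [0.5111, -0.0165, 0.1072]
tool_rot: [0.472, 0.527, 0.471, -0.526]
contact_force: [4.1, -0.0, 3.2]
gripper_width: 0.359
```

```bash
python3 -c "
from h import *
crop('w13.png')"
```

```text
12.55 [ 0.51109984 -0.01652727  0.10714154] [ 4.04353531 -0.29864871  2.35115778] 0.35912752759907673
```

View pics/w13.png

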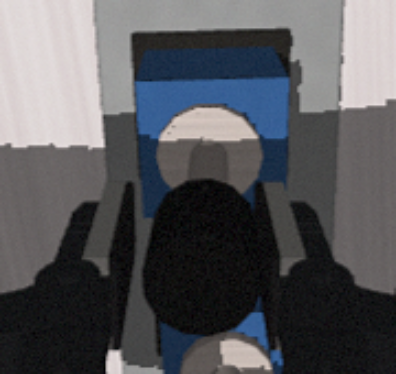

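Force is already at 4 N with hardly any tilt, so P3 looks firm. I'll check the other side to rule out an off-centre loose post.

Emit:
carry_out(moves=[0.36, 0, 0.3, 0, 0, 0.36, 0, 0.5, 0, 0, 0.36, 0, 0.6, 0, 0, 0.36, 0, 0.7, 0, 0, 0.36, 0, 0.7, 0, 0, 0.36, 0, 0.7, 0, 0])

```text
time: 13.05
tool_pos: [0.5169, -0.0171, 0.106]
tool_rot: [-0.471, -0.526, -0.472, 0.527]
contact_force: [-0.2, 0.3, -0.2]
gripper_width: 0.361
```

Emit:
carry_out(moves=[0.36, 0, 0.1, 0, 0, 0.36, 0, 0.1, 0, 0, 0.36, 0, 0.1, 0, 0])

```text
time: 13.3
tool_pos: [0.5185, -0.0173, 0.1067]
tool_rot: [-0.472, -0.527, -0.472, 0.527]
contact_force: [-0.7, -0.4, 0.1]
gripper_width: 0.362
```

Emit:
carry_out(moves=[0.36, 0, 0.1, 0, 0, 0.36, 0, 0.1, 0, 0, 0.36, 0, 0.1, 0, 0])

```text
time: 13.55
tool_pos: [0.5196, -0.0174, 0.1067]
tool_rot: [-0.472, -0.527, -0.472, 0.527]
contact_force: [0.4, -0.2, -0.0]
gripper_width: 0.359
```

Emit:
carry_out(moves=[0.36, 0, 0.07, 0, 0, 0.36, 0, 0.07, 0, 0, 0.36, 0, 0.07, 0, 0])

```text
time: 13.8
tool_pos: [0.5202, -0.0175, 0.1067]
tool_rot: [-0.472, -0.527, -0.472, 0.527]
contact_force: [-0.4, 0.7, 0.5]
gripper_width: 0.361
```

Emit:
carry_out(moves=[0.36, 0, 0.1, 0, 0, 0.36, 0, 0.1, 0, 0, 0.36, 0, 0.1, 0, 0])

```text
time: 14.05
tool_pos: [0.5212, -0.0176, 0.1067]
tool_rot: [-0.472, -0.527, -0.472, 0.527]
contact_force: [-0.7, 0.6, 0.9]
gripper_width: 0.362
```

Emit:
carry_out(moves=[0.36, 0, 0.07, 0, 0, 0.36, 0, 0.07, 0, 0, 0.36, 0, 0.07, 0, 0])

```text
time: 14.3
tool_pos: [0.5219, -0.0177, 0.1067]
tool_rot: [-0.472, -0.527, -0.472, 0.527]
contact_force: [-0.7, 0.9, 0.3]
gripper_width: 0.358
```

Emit:
carry_out(moves=[0.36, 0, 0.07, 0, 0, 0.36, 0, 0.07, 0, 0, 0.36, 0, 0.07, 0, 0])

```text
time: 14.55
tool_pos: [0.5226, -0.0178, 0.1067]
tool_rot: [-0.472, -0.527, -0.472, 0.527]
contact_force: [-1.5, 0.2, 0.1]
gripper_width: 0.357
```

```bash
python3 -c "
from h import *
crop('w14.png')"
```

```text
14.6 [ 0.52264315 -0.01776621  0.10668184] [-1.13192271 -0.27423893  0.41636583] 0.3556095640760413
```

View pics/w14.png

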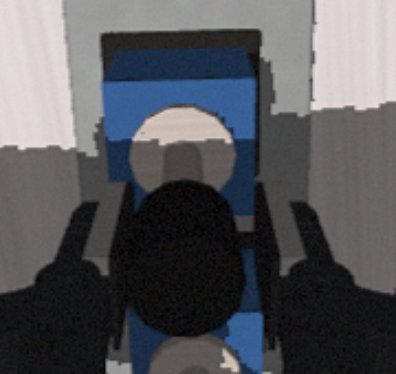

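Emit:
carry_out(moves=[0.36, 0, 0.07, 0, 0, 0.36, 0, 0.07, 0, 0, 0.36, 0, 0.07, 0, 0])

```text
time: 14.85
tool_pos: [0.5233, -0.0179, 0.1067]
tool_rot: [-0.472, -0.527, -0.472, 0.527]
contact_force: [-1.9, 0.7, 2.1]
gripper_width: 0.358
```

Emit:
carry_out(moves=[0.36, 0, 0.06, 0, 0, 0.36, 0, 0.06, 0, 0, 0.36, 0, 0.06, 0, 0])

```text
time: 15.1
tool_pos: [0.5238, -0.0179, 0.1067]
tool_rot: [-0.472, -0.527, -0.472, 0.527]
contact_force: [-1.5, -0.1, 1.5]
gripper_width: 0.356
```

Emit:
carry_out(moves=[0.36, 0, 0.05, 0, 0, 0.36, 0, 0.05, 0, 0, 0.36, 0, 0.05, 0, 0])

```text
time: 15.35
tool_pos: [0.5243, -0.018, 0.1067]
tool_rot: [-0.472, -0.527, -0.472, 0.527]
contact_force: [-2.5, 1.0, 2.2]
gripper_width: 0.359
```

P3 is firm: about 2.5 mm each way before the force rises. Now I'll go back and pull out P2.

Emit:
carry_out(moves=[0.36, 0, -0.4, 0, 0, 0.6, 0, -0.7, 0, 0, 0.6, 0, -0.7, 0, 0, 0.6, -3.5, -0.7, 0, 0, 0.6, -5.5, -0.7, 0, 0, 0.6, -5.5, -0.7, 4, 0, 0.6, -5.5, -0.7, 7, 0, 0.6, -5.5, -0.1, 8.7, 0, 0.6, -5.5, -0.1, 8.7, 0, 0.6, -5.5, -0.1, 8.7, 0])

```text
time: 16.18
tool_pos: [0.5139, -0.1049, 0.1617]
tool_rot: [0.471, 0.527, 0.471, -0.527]
contact_force: [1.0, -0.4, 1.0]
gripper_width: 0.599
```

Run:
```python
from h import *
grab('wrist','w15.png');rel([.514,-.104,.107])
```

```text
shift cm [ 5.45  0.02 -0.02]
```

View pics/w15.png

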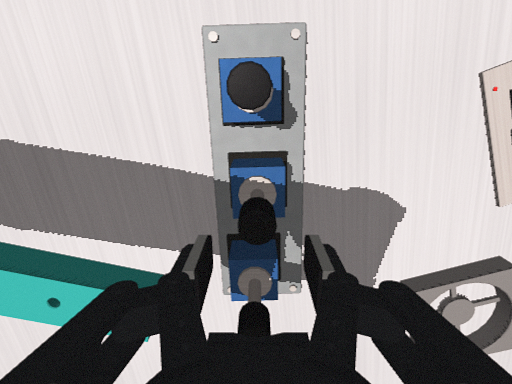

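Emit:
carry_out(moves=[0.6, 3, 0, 0, 0, 0.6, 5.4, 0, 0, 0, 0.45, 5.4, 0, 0, 0, 0.4, 5.4, 0, 0, 0, 0.33, 5.4, 0, 0, 0, 0.28, 5.4, 0, 0, 0, 0.2, 5.4, 0, 0, 0, 0.2, 5.4, 0, 0, 0, 0.2, 5.4, 0, 0, 0])

```text
time: 16.98
tool_pos: [0.5149, -0.1046, 0.1092]
tool_rot: [0.473, 0.527, 0.471, -0.526]
contact_force: [-0.8, 0.3, 3.6]
gripper_width: 0.288
```

```bash
python3 -c "
from h import *
crop('w16.png')"
```

```text
17.0333 [ 0.51489123 -0.10460325  0.10917889] [ 1.17862297 -0.05224018  3.01916796] 0.28676589431196015
```

View pics/w16.png

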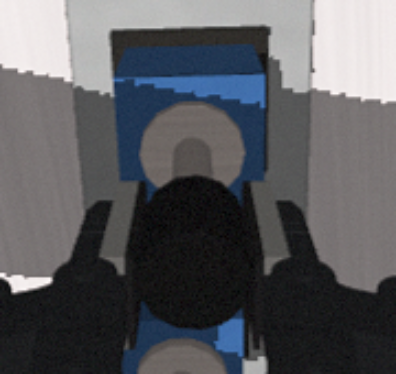

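Emit:
carry_out(moves=[0.2, -0.5, 0, 0, 0, 0.2, -2, 0, 0, 0, 0.2, -4, 0, 0, 0, 0.2, -7, 0, 0, 0, 0.2, -10, 0, 0, 0, 0.2, -13.5, 0, 0, 0, 0.2, -13.5, 0, 0, 0, 0.2, -13.5, 0, 0, 0])

```text
time: 17.7
tool_pos: [0.515, -0.1049, 0.2459]
tool_rot: [0.473, 0.528, 0.47, -0.526]
contact_force: [0.2, -0.3, -1.7]
gripper_width: 0.282
```

Run:
```python
from h import *
im=grab('wrist','w17.png');b=imaging.grab_frame('side');a=imaging.grab_frame('scene')
p,R=tool();print(p,status.state()['contact_force'])
A=imaging.camera_info('scene');B=imaging.camera_info('side')
u,v=proj(A,p).astype(int);u2,v2=proj(B,p).astype(int);print(u,v,u2,v2)
def cr(x,u,v): return cv2.resize(x[max(0,v-35):v+55,u-45:u+45,::-1],(390,390),interpolation=2)
cv2.imwrite('pics/w17b.png',np.hstack([cr(a,u,v),cr(b,u2,v2)]))
```

```text
[ 0.51287523 -0.1040418   0.24076373] [ 0.47083232 -0.23970677 -1.46753869]
186 146 281 189
```

View pics/w17.png

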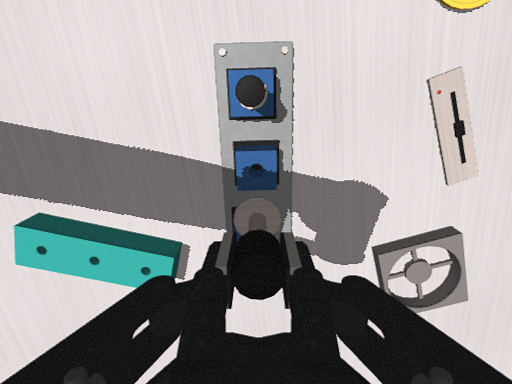

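View pics/w17b.png

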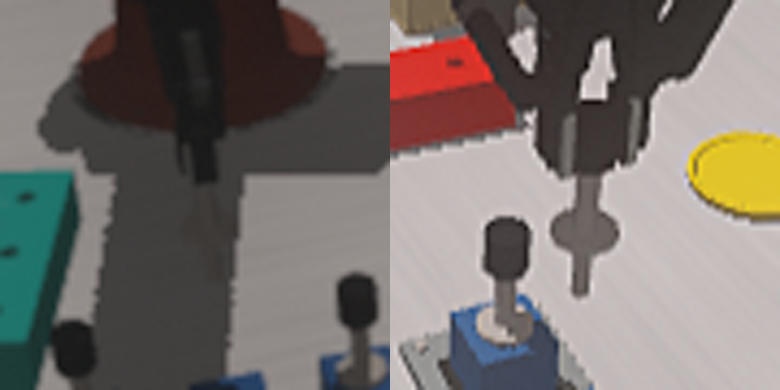

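Run:
```python
from h import *
im=cv2.imread('pics/w17.png')
cv2.imwrite('pics/w17c.png',cv2.resize(im[180:320,190:330],None,fx=4,fy=4,interpolation=2))
ci=imaging.camera_info('wrist');p,R=tool()
def toolpt(u,v,tx):
    c,d=ray(ci,u,v);c=R.T@(c-p);d=R.T@d;return c+d*(tx-c[0])/d[0]
# expected pixels for upright centered post with grasp offsets
for tz in(-.004,0,.004):
    for tx in (-.024,.044): print(tz,tx,np.round(proj(ci,p+R@np.array([tx,0,tz])),1))
A=imaging.camera_info('scene');B=imaging.camera_info('side')
```

```text
-0.004 -0.024 [259.6 272.1]
-0.004 0.044 [259.1 214.9]
0 -0.024 [259.6 279.5]
0 0.044 [259.  220.2]
0.004 -0.024 [259.6 286.8]
0.004 0.044 [259.  225.5]
```

View pics/w17c.png

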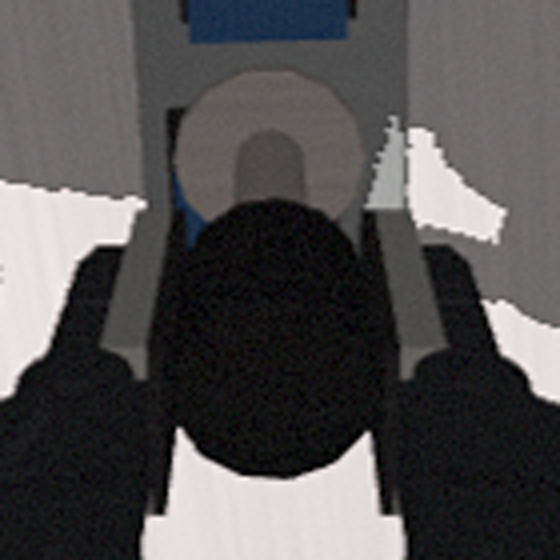

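Run:
```python
from h import *
p,R=tool()
A=imaging.camera_info('scene');B=imaging.camera_info('side')
for n,ci,o in(('scene',A,(141,111)),('side',B,(236,154))):
  for tx in(.004,.044,.087): print(n,tx,np.round((proj(ci,p+R@np.array([tx,0,0]))-o)*4.333))
a=imaging.grab_frame('scene')[135:190,165:215,::-1].astype(float)
a=np.clip((a-30)*2,0,255).astype(np.uint8)
cv2.imwrite('pics/sc1.png',cv2.resize(a,None,fx=10,fy=10,interpolation=2))
```

```text
scene 0.004 [199. 159.]
scene 0.044 [206. 215.]
scene 0.087 [213. 272.]
side 0.004 [199. 159.]
side 0.044 [194. 225.]
side 0.087 [189. 292.]
```

View pics/sc1.png

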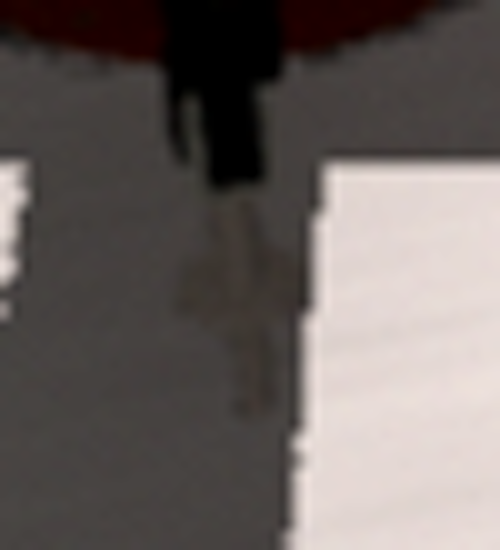

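Run:
```python
from h import *
rel([.488,.2805,.139]);print(status.state()['time'])
```

```text
shift cm [ 10.2   -6.65 -37.94]
17.9
```

Emit:
carry_out(moves=[0.2, 0, -0.6, -4, 0, 0.2, 0, -1.3, -8, 0, 0.2, 0, -2, -12, 0, 0.2, 0, -2.7, -16, 0, 0.2, 0, -3.4, -20, 0, 0.2, 0, -4.1, -24, 0, 0.2, 0, -4.8, -28, 0, 0.2, 0, -5.5, -32, 0, 0.2, 0, -6.2, -35.5, 0, 0.2, 0, -6.6, -37.9, 0, 0.2, 0, -6.6, -37.9, 0, 0.2, 0, -6.6, -37.9, 0])

```text
time: 18.9
tool_pos: [0.4888, 0.2803, 0.2406]
tool_rot: [-0.472, -0.525, -0.473, 0.527]
contact_force: [0.9, -1.0, -1.8]
gripper_width: 0.284
```

Run:
```python
from h import *
rel([.488,.2805,.139],-.116);s=status.state();print(s['time'],s['gripper_width'])
```

```text
shift cm [10.16 -0.05 -0.03]
twist 0.0086
18.9 0.28397967621647013
```

Emit:
carry_out(moves=[0.2, 3, 0, 0, 0, 0.2, 6, 0, 0, 0, 0.2, 8, 0, 0, 0, 0.2, 9.5, 0, 0, 0, 0.2, 9.9, 0, 0, 0, 0.2, 9.9, 0, 0, 0, 0.2, 9.9, 0, 0, 0])

```text
time: 19.48
tool_pos: [0.4903, 0.2789, 0.1441]
tool_rot: [0.472, 0.527, 0.471, -0.527]
contact_force: [1.8, 0.3, -0.5]
gripper_width: 0.289
```

```bash
cat > look.py <<'E'
from h import *
import sys
n=sys.argv[1]
b=imaging.grab_frame('side');a=imaging.grab_frame('scene');w=grab('wrist',n+'_w.png')
p,R=tool();s=status.state();print(p,s['contact_force'],s['gripper_width'],s['time'])
A=imaging.camera_info('scene');B=imaging.camera_info('side')
def cr(x,ci):
    u,v=proj(ci,p+R@np.array([.06,0,0])).astype(int);print('origin',u-30,v-30)
    return cv2.resize(x[v-30:v+30,u-30:u+30,::-1],(390,390),interpolation=2)
cv2.imwrite('pics/'+n+'.png',np.hstack([cr(a,A),cr(b,B)]))
E
python3 look.py L1
```

```text
[0.49093779 0.27973554 0.14548476] [ 1.07403647 -1.29062136 -0.19294133] 0.2873066431559842 19.6333
origin 284 130
origin 177 134
```

View pics/L1.png

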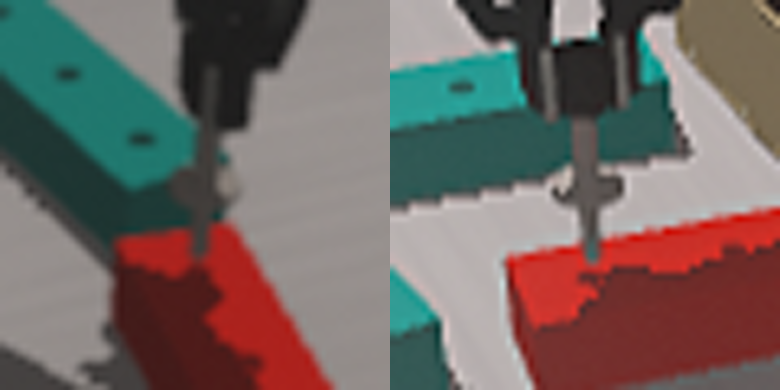

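View pics/L1_w.png

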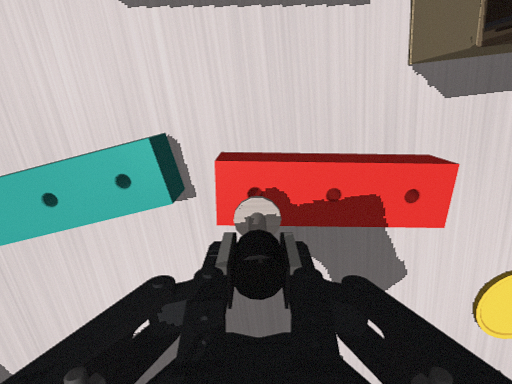

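Run:
```python
from h import *
A=imaging.camera_info('scene');B=imaging.camera_info('side');H=np.array([.488,.2805,.045])
for n,ci,hp,tp in(('scene',A,(314.3,172),(315.1,169.2)),('side',B,(208,176.6),(208.1,174.3))):
  f=lambda d:proj(ci,H+d)-proj(ci,H)
  print(n,'ex',f([.01,0,0]),'ey',f([0,.01,0]),'ez',f([0,0,.01]),'obs',np.subtract(tp,hp))
# solve for d
r=[];M=[]
for ci,o in((A,(.8,-2.8)),(B,(.1,-2.3))):
  M.append(np.c_[[(proj(ci,H+np.eye(3)[k]*.01)-proj(ci,H))/10 for k in range(3)]].T);r+=list(o)
x,res,_,_=np.linalg.lstsq(np.vstack(M),np.array(r),rcond=None);print('offset mm',x,res)
ci=imaging.camera_info('wrist');p,R=tool();print(p)
for z in (.058,): print('hole1,2 proj now',[np.round(proj(ci,[x,y,.045]),1) for x,y in((.488,.2805),(.5572,.2723),(.6267,.264))])
im=cv2.imread('pics/L1_w.png');cv2.imwrite('pics/L1_wc.png',cv2.resize(im[140:300,200:440],None,fx=3.2,fy=3.2,interpolation=2))
```

```text
scene ex [1.45931287 1.80130755] ey [ 2.92432732 -0.70262777] ez [ 0.22715695 -2.63837986] obs [ 0.8 -2.8]
side ex [ 3.05850593 -0.81545776] ey [-1.19011099 -1.64886635] ez [-0.21953433 -2.72590417] obs [ 0.1 -2.3]
offset mm [0.56188798 0.96982646 9.15895402] [0.44653053]
[0.49093779 0.27973554 0.14548476]
hole1,2 proj now [array([255.1, 194.1]), array([333.5, 194.5]), array([411.9, 195. ])]
```

View pics/L1_wc.png

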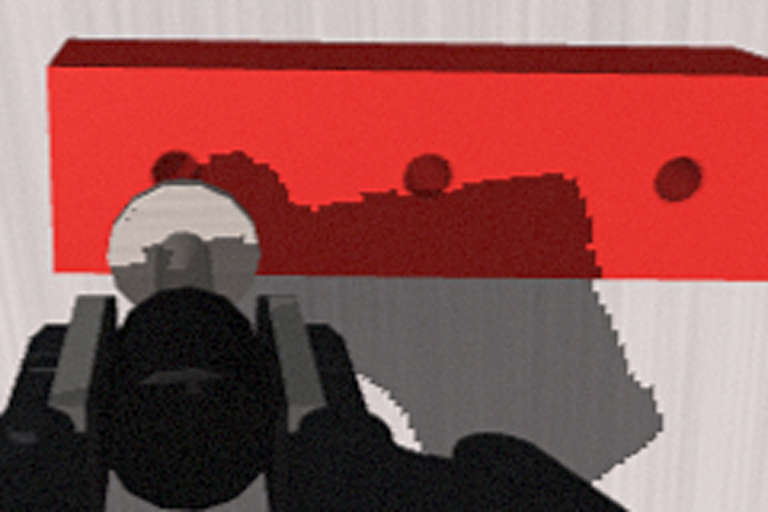

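Run:
```python
from h import *
ci=imaging.camera_info('wrist');p,R=tool()
c,d=ray(ci,257,219);print(p)
# collar top centre crop (184,245)
u,v=200+184/3.2,140+245/3.2
for tx in(.044,):
    c,d=ray(ci,u,v);c=R.T@(c-p);d=R.T@d;q=c+d*(tx-c[0])/d[0];print(u,v,q,'hole in tool',R.T@(np.array([.488,.2805,.045])-p))
```

```text
[0.49093779 0.27973554 0.14548476]
257.5 216.5625 [ 0.044      -0.00108172 -0.0027488 ] hole in tool [ 0.10047702 -0.0032678  -0.00030477]
```

Emit:
carry_out(moves=[0.2, 0, -0.1, 0.1, 0, 0.2, 0.4, -0.1, 0.1, 0, 0.2, 0.8, -0.1, 0.1, 0, 0.2, 1.1, -0.1, 0.1, 0, 0.2, 1.1, -0.1, 0.1, 0, 0.2, 1.1, -0.1, 0.1, 0])

```text
time: 20.13
tool_pos: [0.4885, 0.2787, 0.1322]
tool_rot: [-0.472, -0.526, -0.472, 0.527]
contact_force: [-0.5, 0.7, -1.3]
gripper_width: 0.285
```

```bash
python3 look.py L2
```

```text
[0.48874853 0.27875094 0.13269526] [-0.57415828 -1.15089085 -1.25843018] 0.285668099358572 20.2833
origin 283 133
origin 177 138
```

View pics/L2.png

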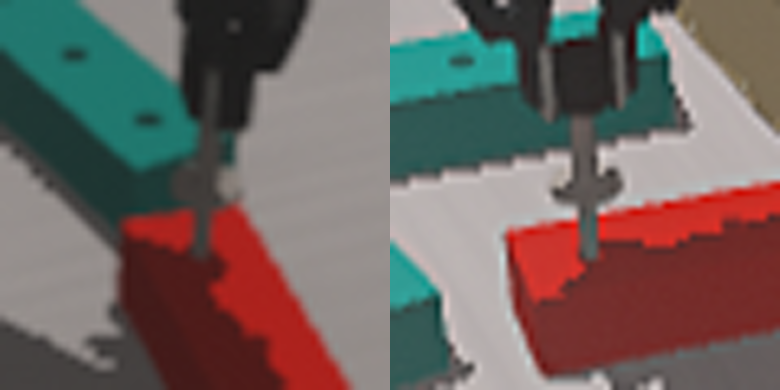

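Emit:
carry_out(moves=[0.2, 0.2, 0, 0, 0, 0.2, 0.4, 0, 0, 0, 0.2, 0.4, 0, 0, 0])

```text
time: 20.53
tool_pos: [0.4886, 0.2787, 0.1282]
tool_rot: [-0.472, -0.527, -0.472, 0.527]
contact_force: [-0.2, 0.7, -0.6]
gripper_width: 0.285
```

Emit:
carry_out(moves=[0.2, 0.2, 0, 0, 0, 0.2, 0.4, 0, 0, 0, 0.2, 0.4, 0, 0, 0])

```text
time: 20.78
tool_pos: [0.4886, 0.2787, 0.1241]
tool_rot: [-0.472, -0.527, -0.472, 0.527]
contact_force: [0.7, 0.4, -1.0]
gripper_width: 0.287
```

Emit:
carry_out(moves=[0.2, 0.4, 0, 0, 0, 0.2, 0.8, 0, 0, 0, 0.2, 1.2, 0, 0, 0, 0.2, 1.6, 0, 0, 0, 0.2, 1.6, 0, 0, 0])

```text
time: 21.2
tool_pos: [0.4884, 0.2786, 0.1074]
tool_rot: [-0.472, -0.526, -0.472, 0.527]
contact_force: [0.3, -0.4, -1.9]
gripper_width: 0.284
```

Emit:
carry_out(moves=[0.2, 0.4, 0, 0, 0, 0.2, 0.8, 0, 0, 0, 0.2, 0.9, 0, 0, 0, 0.2, 0.9, 0, 0, 0])

```text
time: 21.53
tool_pos: [0.4885, 0.2787, 0.0992]
tool_rot: [-0.472, -0.527, -0.472, 0.527]
contact_force: [0.2, 0.2, -1.0]
gripper_width: 0.286
```

Emit:
carry_out(moves=[0.2, 0.1, 0, 0, 0, 0.2, 0.2, 0, 0, 0, 0.2, 0.2, 0, 0, 0])

```text
time: 21.78
tool_pos: [0.4887, 0.2787, 0.0975]
tool_rot: [-0.472, -0.527, -0.472, 0.527]
contact_force: [-0.2, -0.2, -0.9]
gripper_width: 0.284
```

Emit:
carry_out(moves=[0.2, 0.1, 0, 0, 0, 0.2, 0.15, 0, 0, 0, 0.2, 0.15, 0, 0, 0])

```text
time: 22.03
tool_pos: [0.4888, 0.2787, 0.0964]
tool_rot: [-0.472, -0.527, -0.472, 0.527]
contact_force: [-0.8, 0.1, -0.6]
gripper_width: 0.289
```

Emit:
carry_out(moves=[0.2, 0.1, 0, 0, 0, 0.2, 0.1, 0, 0, 0, 0.2, 0.1, 0, 0, 0])

```text
time: 22.28
tool_pos: [0.4889, 0.2789, 0.0964]
tool_rot: [0.472, 0.527, 0.472, -0.527]
contact_force: [-3.3, -1.7, 5.6]
gripper_width: 0.288
```

Emit:
carry_out(moves=[0.33, -0.1, 0, 0, 0, 0.42, -0.1, 0, 0, 0, 0.5, -0.1, 0, 0, 0, 0.6, -0.1, 0, 0, 0, 0.6, -2.5, 0, 0, 0, 0.6, -5.5, 0, 0, 0, 0.6, -8, 0, 0, 0, 0.6, -8, 0, 0, 0])

```text
time: 22.95
tool_pos: [0.492, 0.2801, 0.1818]
tool_rot: [0.473, 0.53, 0.47, -0.523]
contact_force: [1.1, -0.1, 1.0]
gripper_width: 0.602
```

```bash
python3 look.py L3
python3 - <<'E'
from h import *
rel([.501,-.195,.19],-.116)
b=imaging.grab_frame('side')[140:210,175:275,::-1]
a=imaging.grab_frame('scene')[140:220,285:355,::-1]
cv2.imwrite('pics/L3c.png',np.hstack([cv2.resize(a,(350,400),interpolation=2),cv2.resize(b,(450,400),interpolation=2)]))
E
```

```text
[0.4885825  0.27866385 0.17478155] [0.36202041 0.07244772 0.01440654] 0.6024377002363205 23.1
origin 284 121
origin 176 126
shift cm [-1.52  6.43 46.94]
twist 0.006
```

View pics/L3c.png

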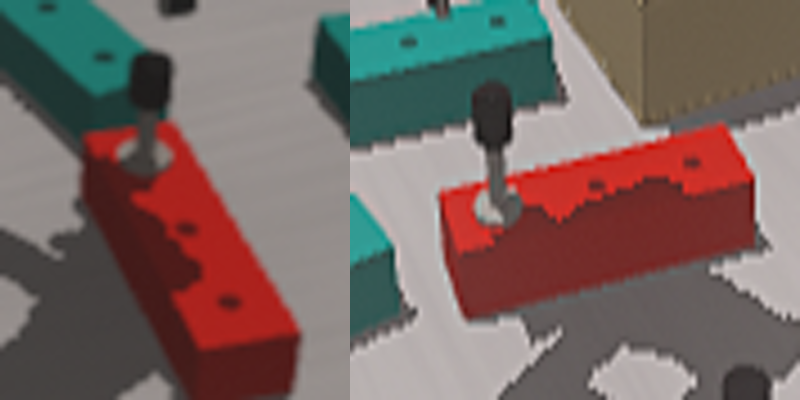

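View pics/L3_w.png

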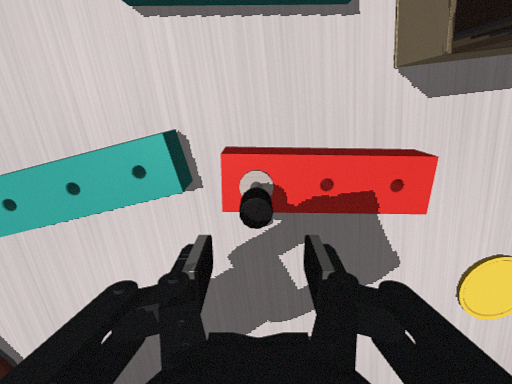

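Emit:
carry_out(moves=[0.6, 0, 0.5, 4, 0, 0.6, 0, 1, 8, 0, 0.6, 0, 1.6, 12, 0, 0.6, 0, 2.2, 16, 0, 0.6, 0, 2.8, 20, 0, 0.6, 0, 3.4, 24, 0, 0.6, 0, 4, 28, 0, 0.6, 0, 4.6, 32, 0, 0.6, 0, 5.2, 36, 0, 0.6, 0, 5.8, 40, 0, 0.6, 0, 6.2, 44, 0, 0.6, 0, 6.3, 46.9, 0])

```text
time: 24.2
tool_pos: [0.4988, -0.197, 0.1734]
tool_rot: [-0.471, -0.527, -0.472, 0.528]
contact_force: [0.1, -0.1, -0.7]
gripper_width: 0.597
```

Emit:
carry_out(moves=[0.6, 1, 0, 0, 0, 0.6, 1, 0, 0, 0, 0.6, 1, 0, 0, 0])

```text
time: 24.45
tool_pos: [0.4986, -0.1934, 0.1628]
tool_rot: [-0.47, -0.526, -0.473, 0.527]
contact_force: [-0.4, -0.1, 0.4]
gripper_width: 0.602
```

Run:
```python
from h import *
grab('wrist','w20.png');rel([.5,-.195,.108],-.116)
```

```text
shift cm [5.57 0.12 0.19]
twist 0.0068
```

View pics/w20.png

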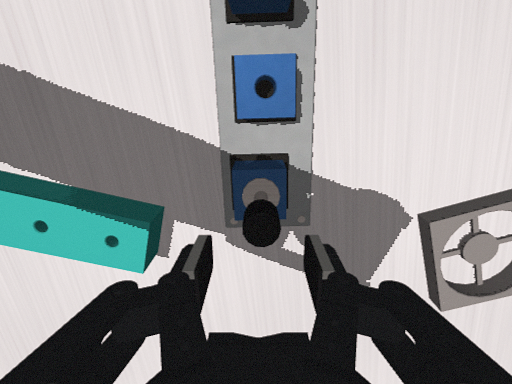

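Emit:
carry_out(moves=[0.6, 3, 0.15, 0.05, 0, 0.6, 5.5, 0.15, 0.05, 0, 0.45, 5.5, 0.15, 0.05, 0, 0.4, 5.5, 0.15, 0.05, 0, 0.33, 5.5, 0.15, 0.05, 0, 0.28, 5.5, 0.15, 0.05, 0, 0.2, 5.5, 0.15, 0.05, 0, 0.2, 5.5, 0.15, 0.05, 0, 0.2, 5.5, 0.15, 0.05, 0])

```text
time: 25.25
tool_pos: [0.5024, -0.1955, 0.1119]
tool_rot: [0.473, 0.527, 0.471, -0.526]
contact_force: [-0.2, 0.2, 2.6]
gripper_width: 0.284
```

```bash
python3 -c "
from h import *
crop('w21.png')"
```

```text
25.3 [ 0.50239935 -0.19546556  0.11185919] [0.50597682 0.03505186 4.40911701] 0.2882536712430748
```

View pics/w21.png

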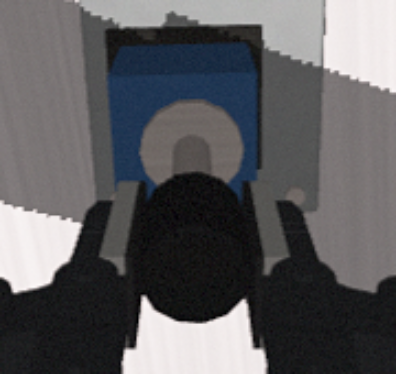

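Emit:
carry_out(moves=[0.2, -0.5, 0, 0, 0, 0.2, -2, 0, 0, 0, 0.2, -4, 0, 0, 0, 0.2, -7, 0, 0, 0, 0.2, -10, 0, 0, 0, 0.2, -13.5, 0, 0, 0, 0.2, -13.5, 0, 0, 0, 0.2, -13.5, 0, 0, 0])

```text
time: 25.97
tool_pos: [0.5023, -0.1957, 0.2482]
tool_rot: [0.473, 0.527, 0.47, -0.526]
contact_force: [-0.5, 0.0, -2.3]
gripper_width: 0.285
```

Run:
```python
from h import *
im=grab('wrist','w22.png');cv2.imwrite('pics/w22c.png',cv2.resize(im[180:320,190:330,::-1],None,fx=4,fy=4,interpolation=2))
ci=imaging.camera_info('wrist');p,R=tool();print(np.round(proj(ci,p+R@np.array([.047,0,0])),1))
s=status.state();print(s['contact_force'],s['gripper_width'])
rel([.6265,.2635,.241],-.116)
```

```text
[259.  218.5]
[-0.73172724  0.272913   -1.99160601] 0.2836038444848264
shift cm [  0.44   7.41 -46.96]
twist 0.0059
```

View pics/w22c.png

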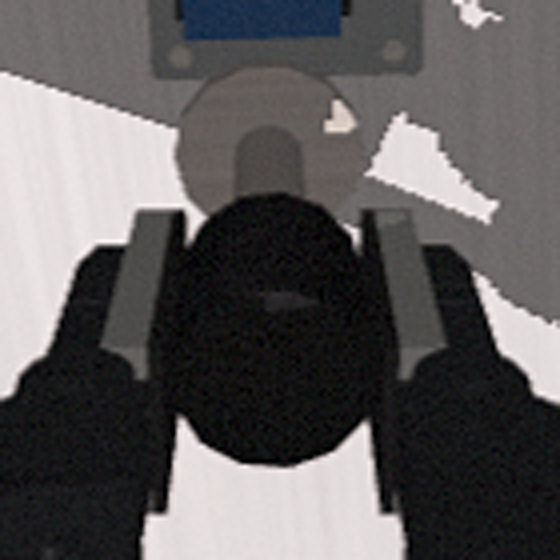

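Emit:
carry_out(moves=[0.2, 0, 0.6, -4, 0, 0.2, 0, 1.3, -8, 0, 0.2, 0, 1.9, -12, 0, 0.2, 0, 2.6, -16, 0, 0.2, 0, 3.2, -20, 0, 0.2, 0, 3.9, -24, 0, 0.2, 0, 4.5, -28, 0, 0.2, 0, 5.2, -32, 0, 0.2, 0, 5.8, -36, 0, 0.2, 0, 6.5, -40, 0, 0.2, 0, 7.1, -44, 0, 0.2, 0, 7.5, -46.8, 0])

```text
time: 27.02
tool_pos: [0.626, 0.2649, 0.2414]
tool_rot: [-0.471, -0.525, -0.473, 0.528]
contact_force: [-0.8, -1.7, -0.6]
gripper_width: 0.285
```

Emit:
carry_out(moves=[0.2, 3, 0, 0, 0, 0.2, 6, 0, 0, 0, 0.2, 8, 0, 0, 0, 0.2, 9.5, 0, 0, 0, 0.2, 9.9, 0, 0, 0, 0.2, 9.9, 0, 0, 0, 0.2, 9.9, 0, 0, 0])

```text
time: 27.6
tool_pos: [0.6276, 0.2618, 0.1467]
tool_rot: [0.472, 0.527, 0.472, -0.527]
contact_force: [-0.2, -0.1, -1.3]
gripper_width: 0.28
```

```bash
python3 look.py L4; python3 -c "
from h import *
rel([.6277,.262,.137],-.116)"
```

```text
[0.62848199 0.26211032 0.14857557] [ 0.51277733 -0.30907205 -0.43255512] 0.28401344011865176 27.75
origin 301 157
origin 221 125
shift cm [ 1.16 -0.08  0.02]
twist 0.0057
```

View pics/L4.png

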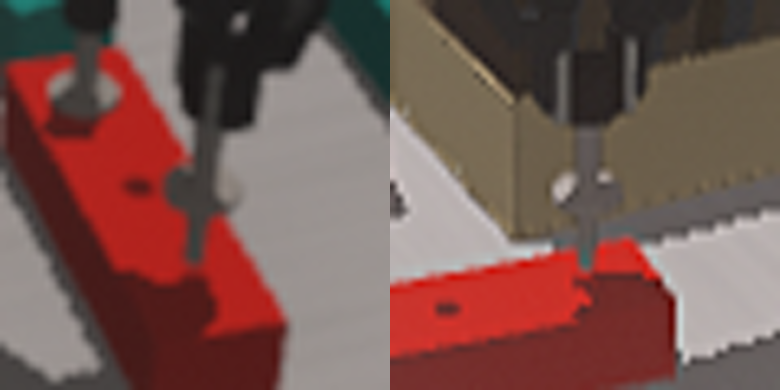

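View pics/L4_w.png

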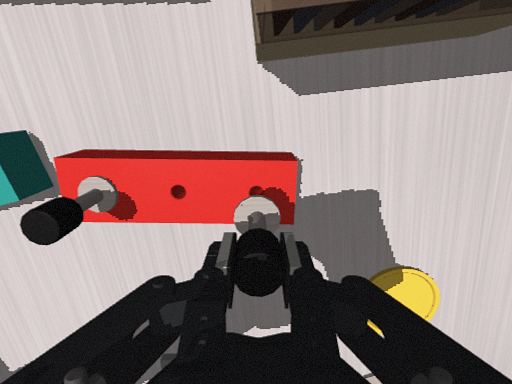

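Run:
```python
from h import *
A=imaging.camera_info('scene');B=imaging.camera_info('side');H=np.array([.6267,.264,.045])
r=[];M=[]
for ci,o in((A,(.2,-3.4)),(B,(0,-2.3))):
  M.append(np.c_[[(proj(ci,H+np.eye(3)[k]*.01)-proj(ci,H))/10 for k in range(3)]].T);r+=list(o)
x,res,_,_=np.linalg.lstsq(np.vstack(M),np.array(r),rcond=None);print('offset mm',x,res)
```

```text
offset mm [-1.11063082 -0.50019219 10.55576435] [0.34186979]
```

Emit:
carry_out(moves=[0.2, 0.4, 0.03, 0, 0, 0.2, 0.8, 0.03, 0, 0, 0.2, 1.1, 0.03, 0, 0, 0.2, 1.1, 0.03, 0, 0, 0.2, 1.1, 0.03, 0, 0])

```text
time: 28.17
tool_pos: [0.6273, 0.2619, 0.1347]
tool_rot: [-0.472, -0.527, -0.472, 0.527]
contact_force: [-0.2, -0.0, -1.6]
gripper_width: 0.286
```

```bash
python3 look.py L5
```

```text
[0.6275116  0.26188351 0.13519322] [ 0.09343285 -1.10941719 -0.37430448] 0.28254155821758675 28.3167
origin 300 160
origin 221 129
```

View pics/L5.png

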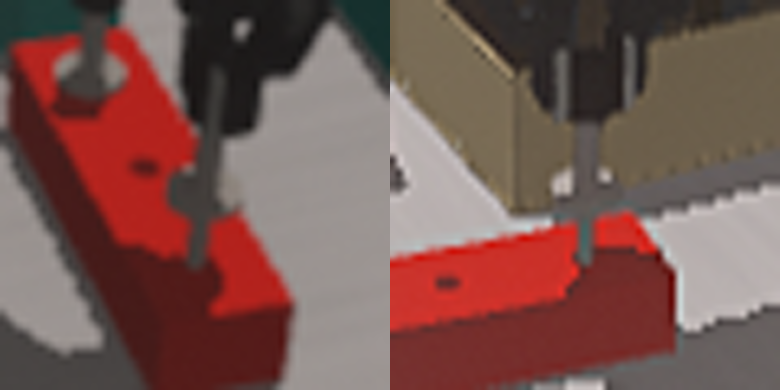

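Emit:
carry_out(moves=[0.2, 0.2, 0, 0, 0, 0.2, 0.4, 0, 0, 0, 0.2, 0.4, 0, 0, 0])

```text
time: 28.57
tool_pos: [0.6273, 0.2619, 0.1305]
tool_rot: [-0.472, -0.527, -0.472, 0.527]
contact_force: [0.1, -0.5, -2.3]
gripper_width: 0.286
```

Emit:
carry_out(moves=[0.2, 0.2, 0, 0, 0, 0.2, 0.4, 0, 0, 0, 0.2, 0.4, 0, 0, 0])

```text
time: 28.82
tool_pos: [0.6273, 0.2618, 0.1266]
tool_rot: [-0.472, -0.527, -0.472, 0.527]
contact_force: [0.7, 0.4, -1.5]
gripper_width: 0.281
```

Emit:
carry_out(moves=[0.2, 0.3, 0, 0, 0, 0.2, 0.6, 0, 0, 0, 0.2, 0.6, 0, 0, 0])

```text
time: 29.07
tool_pos: [0.6272, 0.2618, 0.1202]
tool_rot: [-0.472, -0.526, -0.472, 0.527]
contact_force: [0.1, 0.2, -1.7]
gripper_width: 0.288
```

Emit:
carry_out(moves=[0.2, 0.4, 0, 0, 0, 0.2, 0.8, 0, 0, 0, 0.2, 1.2, 0, 0, 0, 0.2, 1.7, 0, 0, 0, 0.2, 1.7, 0, 0, 0])

```text
time: 29.48
tool_pos: [0.6271, 0.2618, 0.1026]
tool_rot: [-0.472, -0.526, -0.472, 0.527]
contact_force: [0.6, 1.1, -2.9]
gripper_width: 0.283
```

Emit:
carry_out(moves=[0.2, 0.1, 0, 0, 0, 0.2, 0.2, 0, 0, 0, 0.2, 0.2, 0, 0, 0])

```text
time: 29.73
tool_pos: [0.6274, 0.2619, 0.102]
tool_rot: [-0.472, -0.527, -0.472, 0.527]
contact_force: [-0.6, 0.1, -1.6]
gripper_width: 0.288
```

Emit:
carry_out(moves=[0.2, 0.1, 0, 0, 0, 0.2, 0.15, 0, 0, 0, 0.2, 0.15, 0, 0, 0])

```text
time: 29.98
tool_pos: [0.6275, 0.2619, 0.1006]
tool_rot: [-0.472, -0.527, -0.472, 0.527]
contact_force: [-0.3, 1.0, -0.7]
gripper_width: 0.283
```

Emit:
carry_out(moves=[0.2, 0.1, 0, 0, 0, 0.2, 0.1, 0, 0, 0, 0.2, 0.1, 0, 0, 0])

```text
time: 30.23
tool_pos: [0.6275, 0.2619, 0.0996]
tool_rot: [-0.472, -0.527, -0.472, 0.527]
contact_force: [0.5, 0.4, -1.7]
gripper_width: 0.285
```

Emit:
carry_out(moves=[0.2, 0.1, 0, 0, 0, 0.2, 0.1, 0, 0, 0, 0.2, 0.1, 0, 0, 0])

```text
time: 30.48
tool_pos: [0.6277, 0.262, 0.0991]
tool_rot: [0.472, 0.527, 0.472, -0.527]
contact_force: [-0.9, -0.4, 1.0]
gripper_width: 0.29
```

Emit:
carry_out(moves=[0.2, 0.1, 0, 0, 0, 0.2, 0.1, 0, 0, 0, 0.2, 0.1, 0, 0, 0])

```text
time: 30.73
tool_pos: [0.6278, 0.2621, 0.099]
tool_rot: [0.472, 0.527, 0.472, -0.527]
contact_force: [-2.6, 0.0, 5.7]
gripper_width: 0.286
```

Contact came at the expected seat height, so I'll release and retreat.

Emit:
carry_out(moves=[0.33, -0.1, 0, 0, 0, 0.42, -0.1, 0, 0, 0, 0.5, -0.1, 0, 0, 0, 0.6, -0.1, 0, 0, 0, 0.6, -2.5, 0, 0, 0, 0.6, -5.5, 0, 0, 0, 0.6, -8, 0, 0, 0, 0.6, -9, 0, 4, 0, 0.6, -9, 0, 8, 0, 0.6, -9, 0, 8, 0, 0.6, -9, 0, 8, 0])

```text
time: 31.65
tool_pos: [0.6189, 0.1807, 0.1879]
tool_rot: [0.471, 0.528, 0.471, -0.527]
contact_force: [0.1, -0.2, -0.1]
gripper_width: 0.595
```

Run:
```python
from h import *
import json
grab('wrist','F_w.png');b=grab('side','F_side.png');a=grab('scene','F_scene.png');print(status.state()['time'],status.state()['contact_force'])
cv2.imwrite('pics/Fc.png',np.hstack([cv2.resize(a[140:220,285:355,::-1],(350,400),interpolation=2),cv2.resize(b[140:210,175:275,::-1],(450,400),interpolation=2)]))
```

```text
31.8 [ 0.91878277  0.45288292 -0.37350878]
```

View pics/Fc.png

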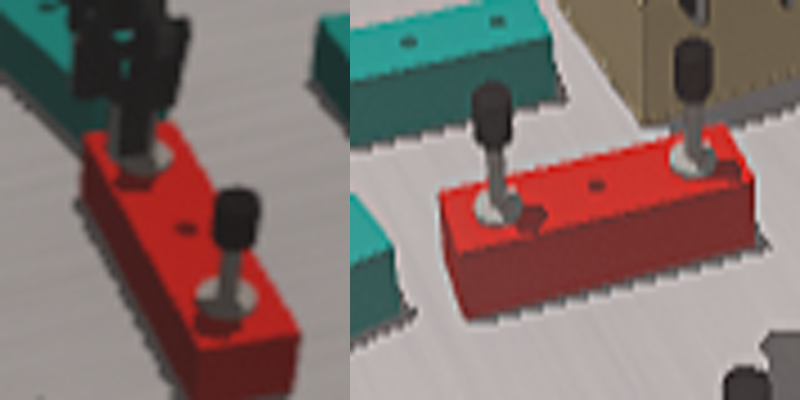

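View pics/F_w.png

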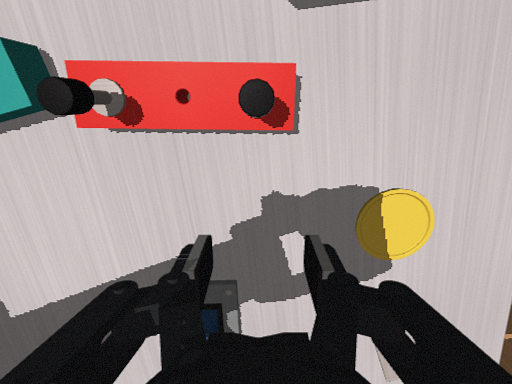

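View pics/F_scene.png

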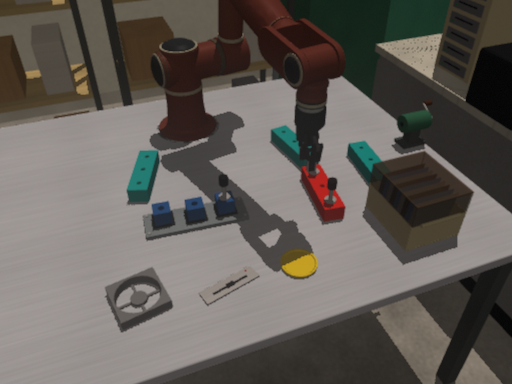

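The final pictures show both posts upright with their collars on the red stand, at crop (490,205) and (692,157). The third post is still in its bush at scene (224,190), and the other things haven't moved.

```bash
python3 -c "
from h import *
print(workorder.job_done(),status.state()['time'])"
```

```text
the job is handed in; nothing more can be done
the job is handed in; nothing more can be done
```

I found two loose guide posts, at the −y end of the row and in the middle. Both now stand seated in the two end holes of the red stand. I handed the job in at about 32 s of the 72 s allowed.

- **Wiggle test:** I tested all three posts before pulling any. The heads of the two loose ones moved about 6 mm with around 1 N, near the sensor noise. I pushed those two in one direction only, because the movement was already well past the 4 mm mark.
- **Firm post:** The post at the +y end began to resist after about 2.5 mm on both sides, with force rising to between 2.5 and 4 N. I left it in its bush.
- **Seating:** Both posts slid into their holes with no side force. The collar met the stand at the expected height with about 6 N.
- **Last checks:** The final pictures show both posts upright with collars on the stand, the firm post in place, the coaster, faceplate and shroud where they were, and the gripper clear.
- **Disagreement:** The scene and side cameras placed points about 5 mm too low in height. I corrected for this by comparing the post tip with the hole in the same picture.

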